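Nest the measuring cups in their tray

ROBOT

A 6-joint arm with a two-finger parallel gripper is mounted at the origin on the work surface. World frame = base frame: x ahead of the robot, y to its left, z up, the work surface at z = 0. Lengths are in mm, angles in rad, forces in N, time in s.
With the tool pointing down it reaches from about 350 to 975 mm from the base axis. Payload 4.9 kg.
Tool frame: the origin (TCP) lies at the very end of the fingers, on their centre line; the grasp point (between the pads) lies 19 mm behind it; z points along the fingers, y is the line along which they close (so a half turn about z gives the same grasp; the last joint's range is limited). The gripper opens to 85 mm and grips with 20 to 120 N. Pads are 22 mm wide; open, the fingers measure 114 mm over their backs; the gripper's body (76 mm by 85 mm) begins 54 mm behind the grasp point. The pads swing forward as they close: fully open they stand 13 mm farther back than shut.
Start: joints at [1.011, 0.053, 1.613, -0, 1.476, -0.119], TCP at [266.652, 565.242, 194.304] pointing down, gripper open.
Joint ranges: [-3.01, 3.01], [-1.01, 2.22], [0.06, 2.58], [-1.02, 4.17], [0.09, 2.62], [-3.14, 3.14]. Speed limits (rad/s): [2.57, 2.57, 3.14, 3.14, 3.14, 3.14].

INTERFACE

Orientations are given as a unit quaternion [x, y, z, w].
In Python, from rig import env gives the robot as it stands. The module is installed in compiled form; this text tells all that it offers.
- The arm moves only by the tool servo_tool, never from a script. Its argument "motion" is one flat list of numbers, 5 for each row, row after row: the finger opening in cm, from 0 to 8.54, then the shift along the tool's x, y, z in cm, then the turn about the tool's z in rad. A call has 1 to 20 rows; each row is the pose to reach, as a shift and turn from the pose commanded when the call began, along the tool's axes at that moment; what a row does not reach only later rows make up. A row lasts 1/8 s, in which the tool goes at most 62.5 mm and 10.7 degrees, less where a joint would pass 70% of its speed; a pose out of reach is approached as far as the arm can. A call with a gripper value outside its range is refused whole. The fingers move at their own pace and stop on an object; "newtons" is the grip in N (left out, the last holds). Time passes only in rows, so rows that repeat a pose let the fingers close. It gives the time, the measured TCP pose, the force, the opening and the grip force at its end, in the units of the state.
- env.get_state(): the state, without advancing time (a new reading comes with each control period).
- env.grab_frame(name): name is "scene" or "side" or "wrist"; returns a dict with "img" (400x640x3 uint8, blue, green, red), "intrinsics" (3x3 intrinsics, pixels), "dist_coeffs" ([k1, k2, p1, p2, k3] as OpenCV has them; the pictures are not rectified), "R" (3x3) and "t" (3): a world point X has camera coordinates R X + t. Camera axes: x right, y down, z forward; pixel columns grow to the right and rows downward; lengths in mm; the calibration is good to about 2 mm. A picture is of the moment at which its call begins. There is no depth.
- env.close_job(): hands the job in; it is judged then, once.
The state is a dict: "time": time; "q": joint angles; "qvel": joint speeds; "joint_torque": joint torques, N m; "tool_pos": TCP position; "ee_rot": TCP orientation; "wrist_force": force on the tool from outside, world axes, zero at the start; "torque": the same for the moment, N m; "gripper_width": finger opening in mm; "grip_force": force on a finger pad.
Only numpy, scipy, OpenCV 4.12 (cv2) and the standard library are available. Lean on these libraries where they do the work, as an engineer would, in place of code of your own. Each camera call takes 0.05 s, during which the arm holds its last target. There are 200 camera calls.

TASK

Put the four washed measuring cups away as one nest in the small shallow tray: first stand the largest cup in the middle of the tray, then set the next size inside it, then the third inside that, and the smallest in last. Each cup must sit upright and fully down in the one below with its handle lying over the handle underneath. Leave the spice tin, the tongs, the skewer holder and the griddle press where they are.

Things in the scene. Friction and masses are not known exactly. Their poses are not given: they have to be found in the camera images.
- cup_1: Largest of four steel measuring cups: round straight bowl, outer diameter 92, height 40, wall 2.5, floor 3 mm; flat level handle 16 wide, 4 thick, top flush with the rim, ending 126 mm from the bowl axis; 130 g. Origin: handle's underside, mid-width, 75 mm from that axis, 36 mm above the foot. +x to the bowl, y across the handle, z up. On the tray's floor: origin 38.5 mm above the tray's.
- cup_2: Second of four steel measuring cups: round straight bowl, outer diameter 65, height 43.5, wall 2.5, floor 3 mm; flat level handle 16 wide, 4 thick, top flush with the rim, ending 126 mm from the bowl axis; 95 g. Origin: handle's underside, mid-width, 75 mm from that axis, 39.5 mm above the foot. +x to the bowl, y across the handle, z up. Nested: origin 6.5 mm above the largest cup's, 11 mm play.
- cup_3: Third of four steel measuring cups: round straight bowl, outer diameter 46, height 47, wall 2.5, floor 3 mm; flat level handle 16 wide, 4 thick, top flush with the rim, ending 126 mm from the bowl axis; 70 g. Origin: handle's underside, mid-width, 75 mm from that axis, 43 mm above the foot. +x to the bowl, y across the handle, z up. Nested: origin 6.5 mm above the second cup's, 7 mm play.
- cup_4: Smallest of four steel measuring cups: round straight bowl, outer diameter 33, height 50.5, wall 2.5, floor 3 mm; flat level handle 16 wide, 4 thick, top flush with the rim, ending 126 mm from the bowl axis; 50 g. Origin: handle's underside, mid-width, 75 mm from that axis, 46.5 mm above the foot. +x to the bowl, y across the handle, z up. Nested: origin 6.5 mm above the third's, 4 mm play.
- tray: Small shallow rectangular bright metal tray, fixed to the shelf: 130 x 125 mm, rim 14 mm high, wall and floor 2.5 mm thick. Origin: centre of its underside; z up, x along the 130 mm side. Cup handles lie above its rim and may overhang it; nested handles lie one over another with 2.5 mm of air between.
- spice_tin: Bystander: square blue plastic spice tin with a clip-on lid, 70 x 70 x 88 mm, loose. Origin: centre of its underside, z up.
- skewer_holder: Bystander: round bamboo holder, 74 mm across and 110 mm high, with skewers standing to 180 mm, loose. Origin: centre of its underside, z up.
- griddle_press: Bystander: small black round griddle press, 100 mm across, with a bridge handle, 65 mm high overall, loose. Origin: centre of its underside, z up.
- tongs: Bystander: chrome tongs, 250 mm long, 55 mm wide at most and 20 mm high, lying on the shelf between the robot and the cups, loose. Origin: near the middle of its length at shelf level, x along its length, z up.
Not all that is in view belongs to the job. Several things have the shape of the tray; the one meant has the colours described above. Leave any orange look-alike of the cup_1 alone.

How it is judged (in metres and radians):
On the way, in this order (a step that is already met when the one before it is completed fails the run):
1. the largest cup stands flat on the tray's floor and is released (x of tray in the frame of cup_1 between 0.055 and 0.095 m and y of tray in the frame of cup_1 between -0.02 and 0.02 m and z of tray in the frame of cup_1 between -0.0425 and -0.0345 m and angle between cup_1's own z axis and vertical below 0.08 rad and contact force between the fingers and cup_1 below 0.3 N), for 0.2 s.
2. the second cup sits fully down inside the largest, its handle over the other's, and is released (x of cup_2 in the frame of cup_1 between -0.02 and 0.02 m and y of cup_2 in the frame of cup_1 between -0.025 and 0.025 m and z of cup_2 in the frame of cup_1 between 0.004 and 0.009 m and angle between the x axis of cup_2 and the x axis of cup_1, either way round below 0.25 rad and angle between cup_2's own z axis and vertical below 0.1 rad and contact force between the fingers and cup_2 below 0.3 N), for 0.2 s.
3. the third cup sits fully down inside the second, its handle over the other's, and is released (x of cup_3 in the frame of cup_2 between -0.02 and 0.02 m and y of cup_3 in the frame of cup_2 between -0.025 and 0.025 m and z of cup_3 in the frame of cup_2 between 0.004 and 0.009 m and angle between the x axis of cup_3 and the x axis of cup_2, either way round below 0.25 rad and angle between cup_3's own z axis and vertical below 0.1 rad and contact force between the fingers and cup_3 below 0.3 N), for 0.2 s.
4. the smallest cup sits fully down inside the third, its handle over the other's, and is released (x of cup_4 in the frame of cup_3 between -0.02 and 0.02 m and y of cup_4 in the frame of cup_3 between -0.025 and 0.025 m and z of cup_4 in the frame of cup_3 between 0.004 and 0.009 m and angle between the x axis of cup_4 and the x axis of cup_3, either way round below 0.25 rad and angle between cup_4's own z axis and vertical below 0.1 rad and contact force between the fingers and cup_4 below 0.3 N), for 0.2 s.
At the end, for the whole second after the job is handed in: Largest cup upright on the tray's floor, bowl axis within 20 mm of the tray's centre; each smaller cup upright on the floor of the next larger (origin 4 to 9 mm above its), handles within 0.25 rad, 20 mm along, 25 mm across; all released and at rest (under 0.02 m/s) (x of tray in the frame of cup_1 between 0.055 and 0.095 m and y of tray in the frame of cup_1 between -0.02 and 0.02 m and z of tray in the frame of cup_1 between -0.0425 and -0.0345 m and angle between cup_1's own z axis and vertical below 0.08 rad and x of cup_2 in the frame of cup_1 between -0.02 and 0.02 m and y of cup_2 in the frame of cup_1 between -0.025 and 0.025 m and z of cup_2 in the frame of cup_1 between 0.004 and 0.009 m and angle between the x axis of cup_2 and the x axis of cup_1, either way round below 0.25 rad and angle between each of cup_2, cup_3, cup_4's own z axis and vertical below 0.1 rad and x of cup_3 in the frame of cup_2 between -0.02 and 0.02 m and y of cup_3 in the frame of cup_2 between -0.025 and 0.025 m and z of cup_3 in the frame of cup_2 between 0.004 and 0.009 m and angle between the x axis of cup_3 and the x axis of cup_2, either way round below 0.25 rad and x of cup_4 in the frame of cup_3 between -0.02 and 0.02 m and y of cup_4 in the frame of cup_3 between -0.025 and 0.025 m and z of cup_4 in the frame of cup_3 between 0.004 and 0.009 m and angle between the x axis of cup_4 and the x axis of cup_3, either way round below 0.25 rad and linear speed of each of cup_1, cup_2, cup_3, cup_4 below 0.02 m/s); the robot touches nothing.
It fails at once if the spice tin is pushed more than 30 mm from its place or tipped over (distance of spice_tin from where it was at the start of the episode above 0.03 m or angle between spice_tin's own z axis and vertical above 0.6 rad).
It fails at once if the skewer holder is pushed more than 30 mm from its place or tipped over (distance of skewer_holder from where it was at the start of the episode above 0.03 m or angle between skewer_holder's own z axis and vertical above 0.6 rad).
It fails at once if the griddle press is pushed more than 30 mm from its place or tipped over (distance of griddle_press from where it was at the start of the episode above 0.03 m or angle between griddle_press's own z axis and vertical above 0.6 rad).
It fails at once if the tongs is pushed more than 30 mm from its place or tipped over (distance of tongs from where it was at the start of the episode above 0.03 m or angle between tongs's own z axis and vertical above 0.6 rad).
It also fails if it takes over 104 s, if anything falls off the work surface, if the arm or the gripper's body presses on something with over 40 N, if the wrist force passes 120 N, or if a joint passes its speed limit or range.

## Working session

There is one attempt and no reset: what is moved stays moved. The work goes in short steps, Python scripts to look and compute and a tool call to move; the robot and the scene stay as the last step left them, time stands still between calls to the robot, and variables do not carry over. Pictures are saved under pics/ and viewed, at most 14 in all, crops included, and the job is handed in when it is done.

Besides the shell and the picture viewer there is one more tool, called in YAML: its name, and indented under it one key for each argument. servo_tool: Moves the arm, as the interface text tells. Its arguments: {"type":"object","properties":{"motion":{"type":"array"},"newtons":{"type":"number"}},"required":["motion"]}

```bash
mkdir -p pics
cat > h.py <<'E'
from rig import env
import cv2,numpy as np
from scipy.spatial.transform import Rotation as Ro
def snap(n,f,crop=None,s=1):
    d=env.grab_frame(n); np.savez(''+n+'.npz',**d); im=d['img']
    if crop: x,y,w,h=crop; im=im[y:y+h,x:x+w]
    cv2.imwrite('pics/'+f,cv2.resize(im,None,fx=s,fy=s,interpolation=cv2.INTER_CUBIC)); return d
def crop(n,f,c,s):
    im=np.load(''+n+'.npz')['img']; x,y,w,h=c
    cv2.imwrite('pics/'+f,cv2.resize(im[y:y+h,x:x+w],None,fx=s,fy=s,interpolation=cv2.INTER_CUBIC))
def ray(n,uv,z):
    d=np.load(''+n+'.npz'); p=cv2.undistortPoints(np.array([[uv]],float),d['intrinsics'],d['dist_coeffs'])[0,0]
    C=-d['R'].T@d['t']; v=d['R'].T@np.array([p[0],p[1],1]); return (C+v*(z-C[2])/v[2]).round(1)
def proj(n,X):
    d=np.load(''+n+'.npz'); return cv2.projectPoints(np.atleast_2d(np.array(X,float)),cv2.Rodrigues(d['R'])[0],d['t'],d['intrinsics'],d['dist_coeffs'])[0][:,0].round(1)
def st():
    s=env.get_state(); print({k:np.round(s[k],3) for k in('time','q','tool_pos','ee_rot','wrist_force','gripper_width','grip_force')}); return s
E
python3 - <<'E'
from h import *
for n in('scene','side','wrist'):
    d=snap(n,n+'0.png',None,1.25); print(n,(-d['R'].T@d['t']).round(),d['R'][2].round(2))
s=st(); print(Ro.from_quat(s['ee_rot']).as_matrix().round(3))
E
```

```text
scene [1079.  727.  922.] [-0.41 -0.59 -0.69]
side [ -47. -820.  778.] [ 0.48  0.65 -0.58]
wrist [205. 594. 373.] [ 0.25 -0.12 -0.96]
{'time': np.float64(0.15), 'q': array([ 1.011,  0.053,  1.614,  0.   ,  1.476, -0.119]), 'tool_pos': array([266.36 , 564.798, 193.328]), 'ee_rot': array([ 0.219,  0.976, -0.001, -0.   ]), 'wrist_force': array([ 0.504,  0.294, -0.36 ]), 'gripper_width': np.float64(85.487), 'grip_force': np.float64(0.0)}
[[-0.904  0.427 -0.001]
 [ 0.427  0.904 -0.001]
 [ 0.    -0.002 -1.   ]]
```

View pics/scene0.png

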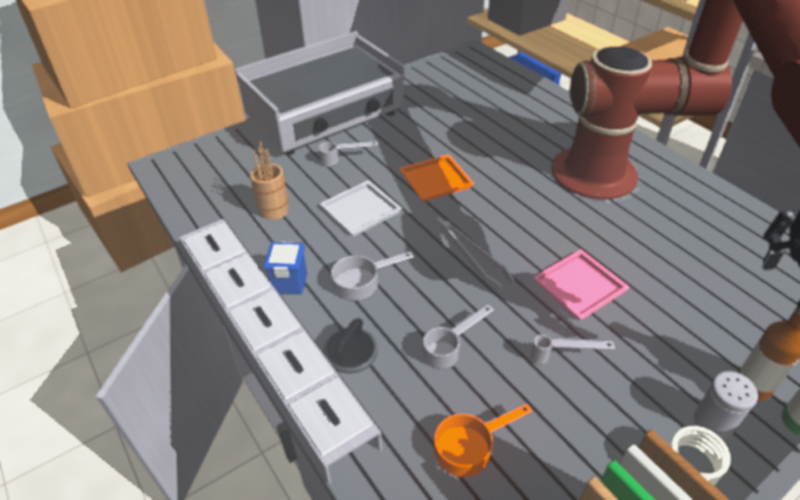

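View pics/side0.png

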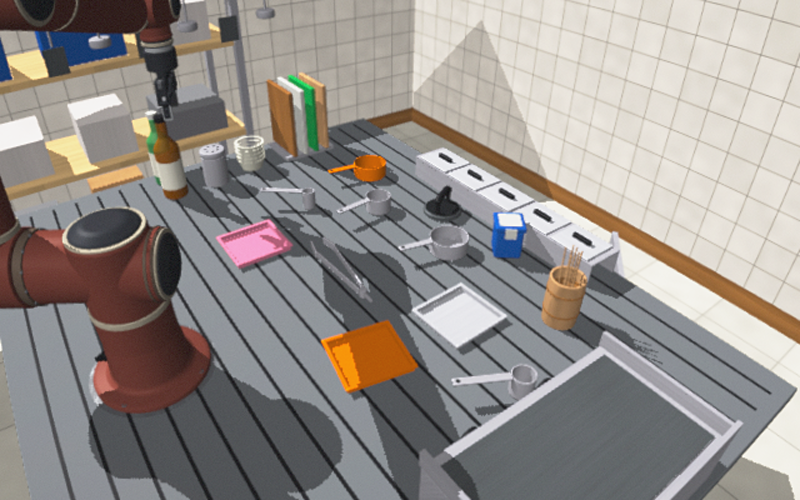

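Scene view (1.25x): the tray candidates are bright metal at (361,208), orange at (437,178) and pink at (582,284). The bright metal one fits. The steel bowls are at (355,275), the largest, (443,347), (327,152) and (543,348). The pot at (465,440) is the orange look-alike. I'll confirm with enlarged crops.

Run:
```python
from h import *
crop('scene','sc1.png',(245,105,260,195),3)
crop('side','sd1.png',(200,140,250,190),3.1)
```

```text
(no output)
```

View pics/sc1.png

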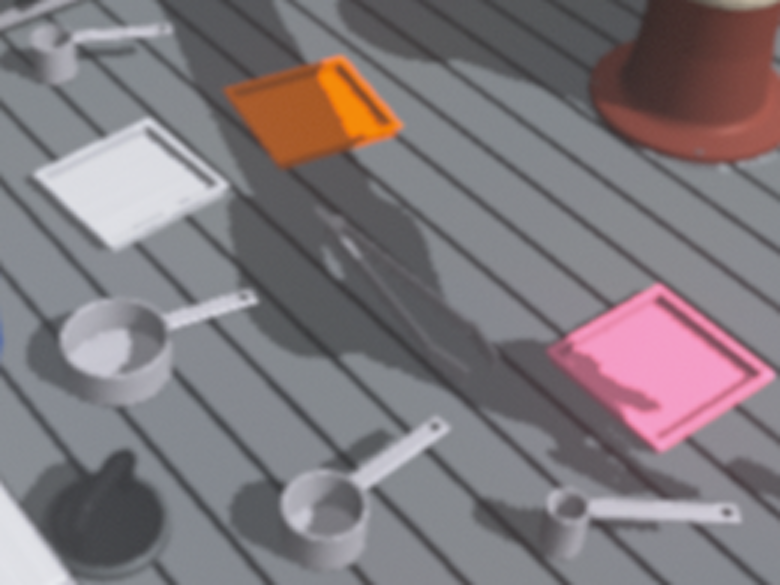

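View pics/sd1.png

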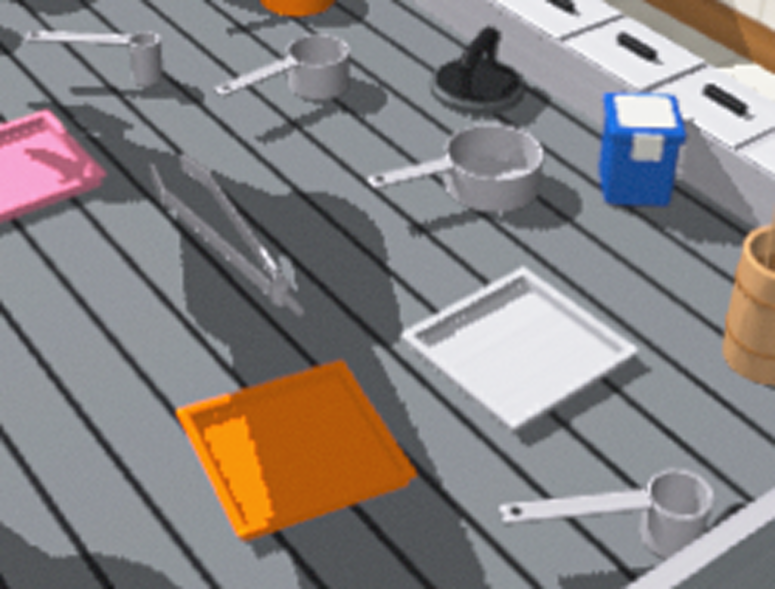

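Run:
```python
from h import *
S=lambda p:(245+(p[0]+.5)/3-.5,105+(p[1]+.5)/3-.5)
D=lambda p:(200+(p[0]+.5)/3.1-.5,140+(p[1]+.5)/3.1-.5)
C={1:(40,92,(116,336),(252,297),(494,154),(370,181)),2:(43.5,65,(324,506),(443,426),(319,54),(218,91)),
3:(47,46,(53,42),(172,29),(681,495),(501,513)),4:(50.5,33,(567,506),(740,513),(146,42),(27,36))}
for k,(h,dd,a,b,c,e) in C.items():
    A,B=ray('scene',S(a),h),ray('scene',S(b),h); c,e=ray('side',D(c),h),ray('side',D(e),h)
    for P,Q in((A,B),(c,e)): v=(Q-P)[:2]; print(k,P[:2],Q[:2],np.hypot(*v).round(1),np.arctan2(v[1],v[0]).round(3))
for n,F,L in(('scene',S,[(150,118),(229,184),(116,250),(33,175)]),('side',D,[(524,267),(637,350),(517,430),(403,338)])):
    P=np.array([ray(n,F(p),14)[:2] for p in L]); print(n,P.tolist(),P.mean(0))
    E=np.roll(P,-1,0)-P; print(np.hypot(*E.T),np.arctan2(E[:,1],E[:,0]))
# widths
print('w',np.hypot(*(ray('scene',S((547,506)),50)-ray('scene',S((588,506)),50))[:2]),np.hypot(*(ray('scene',S((30,42)),47)-ray('scene',S((75,42)),47))[:2]))
for n,f in(('tongs',[(340,215),(490,365)]),): print([ray('scene',S(p),10) for p in f],[ray('side',D(p),10) for p in((175,165),(298,310))])
print('holder',ray('scene',(271/1.25,212/1.25),0),'tin',ray('side',D((640,198)),0),'press',ray('scene',S((105,520)),10), 'oven', ray('scene',(290/1.25,145/1.25),0),ray('scene',(400/1.25,92/1.25),0),ray('scene',(240/1.25,72/1.25),80))
```

```text
1 [686.  -26.3] [566.6   2.8] 122.9 2.903
1 [682.3 -31. ] [5.619e+02 2.000e-01] 124.4 2.888
2 [653.9 217.5] [530.7 210.5] 123.4 -3.085
2 [647.2 207.4] [524.8 205.1] 122.4 -3.123
3 [ 519.2 -420.8] [ 405.8 -366.7] 125.6 2.696
3 [ 515.  -430.7] [ 403.1 -369.8] 127.4 2.643
4 [511.4 327.3] [412.1 407.8] 127.8 2.46
4 [507. 320.] [410.7 402.7] 126.9 2.432
scene [[485.4, -288.7], [479.7, -156.8], [617.0, -141.4], [626.1, -280.2]] [ 552.05  -216.775]
[132.02310404 138.16095686 139.09798705 140.95651812] [ 1.61398401  0.11169631 -1.50532806 -3.08125376]
side [[618.3, -150.1], [623.7, -283.4], [485.9, -294.3], [477.5, -162.3]] [ 551.35  -222.525]
[133.40933251 138.23042357 132.26700269 141.32756278] [-1.53030834 -3.06265686  1.634347    0.08643185]
w 30.56288598938265 47.261083356182155
[array([418.2, -62.3,  10. ]), array([433.3, 163.1,  10. ])] [array([448.8, 161.2,  10. ]), array([429.2, -80.9,  10. ])]
holder [ 726.5 -337.1    0. ] tin [ 788.8 -123.6    0. ] press [783.  110.2  10. ] oven [ 563.3 -556.8    0. ] [ 168.5 -609.3    0. ] [ 554.1 -868.7   80. ]
```

```bash
cat >> h.py <<'E'
def go(x,y,z,phi):
    s=env.get_state(); M=Ro.from_quat(s['ee_rot']).as_matrix(); p=s['tool_pos']
    f=np.arctan2(M[1,0],M[0,0]); d=M.T@(np.array([x,y,z])-p)/10
    dp=(phi-f+np.pi)%(2*np.pi)-np.pi
    print('at',p.round(1),'phi',f.round(3),'-> shift cm',d.round(2),'turn',round(-dp,3))
def org(c,phi,r=75): return c[0]+r*np.cos(phi),c[1]+r*np.sin(phi)
E
python3 - <<'E'
from h import *
x,y=org((684,-29),2.895); print(x,y); go(x,y,150,2.895)
E
```

```text
611.2687660097928 -10.692416809919322
at [266.4 564.8 193.3] phi 2.701 -> shift cm [-55.75 -37.33   4.38] turn -0.194
```

servo_tool:
  motion: [8.5, -14, -9.3, 1, -0.05, 8.5, -28, -18.6, 2, -0.1, 8.5, -42, -28, 3, -0.15, 8.5, -55.75, -37.33, 4.38, -0.194, 8.5, -55.75, -37.33, 4.38, -0.194, 8.5, -55.75, -37.33, 4.38, -0.194, 8.5, -55.75, -37.33, 4.38, -0.194, 8.5, -55.75, -37.33, 4.38, -0.194, 8.5, -55.75, -37.33, 4.38, -0.194, 8.5, -55.75, -37.33, 4.38, -0.194, 8.5, -55.75, -37.33, 4.38, -0.194, 8.5, -55.75, -37.33, 4.38, -0.194, 8.5, -55.75, -37.33, 4.38, -0.194, 8.5, -55.75, -37.33, 4.38, -0.194]
  newtons: 80

```text
time: 1.9
tool_pos: [611.1, -9.0, 150.5]
ee_rot: [0.122, 0.992, 0.0, -0.0]
wrist_force: [-0.9, 0.1, 0.3]
gripper_width: 85.2
grip_force: 0.0
```

Run:
```python
from h import *
snap('wrist','w1.png',None,1.25); st()
x,y=org((684,-29),2.895); go(x,y,150,2.895)
f=2.895;c=np.array([684,-29])
print(proj('wrist',[[*c,40],[*org(c,f,126),40],[*org(c,f,46),40],[*org(c,f,-46),40]])*1.25)
```

```text
{'time': np.float64(1.95), 'q': array([-0.136,  0.05 ,  1.689,  0.   ,  1.402, -1.462]), 'tool_pos': array([611.137,  -8.98 , 150.632]), 'ee_rot': array([0.122, 0.992, 0.   , 0.   ]), 'wrist_force': array([ 0.795, -0.024,  0.189]), 'gripper_width': np.float64(84.857), 'grip_force': np.float64(0.0)}
at [611.1  -9.  150.6] phi 2.896 -> shift cm [-0.05 -0.16  0.06] turn 0.001
[[402.375 323.375]
 [402.375 172.5  ]
 [402.375 272.25 ]
 [402.375 370.75 ]]
```

View pics/w1.png

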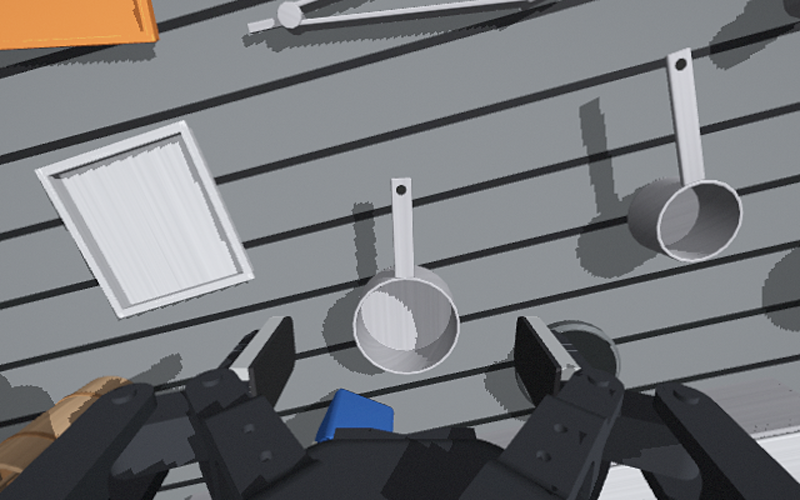

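Wrist view: cup_1's rim centre is at (406,326) and its handle end at (401,178). cup_2's rim centre is at (686,220), end (680,50). The bright metal tray's corners are (38,171), (184,122), (254,277) and (121,318).

Run:
```python
from h import *
W=lambda p:(np.array(p)+.5)/1.25-.5
for h,a,b in((40,(406.5,326),(401,178)),(43.5,(686,220.5),(680,50))):
    P,Q=ray('wrist',W(a),h)[:2],ray('wrist',W(b),h)[:2]; v=Q-P; f=np.arctan2(v[1],v[0]); print(P,Q,np.hypot(*v),f%(6.283))
    if h==40: go(*org(P,f),20,f)
print(np.mean([ray('wrist',W(p),14) for p in[(38,171),(184,122),(254,277),(121,318)]],0))
```

```text
[687.1 -26.3] [ 5.655e+02 -3.000e-01] 124.34854241204441 2.930948657564395
at [611.1  -9.  150.6] phi 2.896 -> shift cm [-0.29 -0.1  13.06] turn -0.034
[650.4 205.8] [528.6 206.3] 121.80102626825436 3.1374875863369143
[ 555.2   -219.475   14.   ]
```

servo_tool:
  motion: [6, -0.3, -0.1, 4, -0.034, 6, -0.3, -0.1, 8, -0.034, 6, -0.3, -0.1, 11, -0.034, 6, -0.3, -0.1, 13.1, -0.034, 6, -0.3, -0.1, 13.1, -0.034, 0, -0.3, -0.1, 13.1, -0.034, 0, -0.3, -0.1, 13.1, -0.034, 0, -0.3, -0.1, 13.1, -0.034, 0, -0.3, -0.1, 13.1, -0.034, 0, -0.3, -0.1, 13.1, -0.034, 0, -0.3, -0.1, 13.1, -0.034, 0, -0.3, -0.1, 13.1, -0.034]
  newtons: 80

```text
time: 3.45
tool_pos: [614.2, -12.0, 19.5]
ee_rot: [0.106, 0.994, -0.0, -0.0]
wrist_force: [0.7, 0.1, -0.2]
gripper_width: -0.1
grip_force: 0.0
```

Run:
```python
from h import *
snap('wrist','w2.png',(140,120,400,280),1.9); st(); snap('scene','s2.png')
```

```text
{'time': np.float64(3.5), 'q': array([-0.141,  0.194,  1.767, -0.   ,  1.181, -1.498]), 'tool_pos': array([614.203, -11.949,  19.449]), 'ee_rot': array([ 0.106,  0.994, -0.   , -0.   ]), 'wrist_force': array([ 0.088,  0.013, -1.059]), 'gripper_width': np.float64(-0.028), 'grip_force': np.float64(0.0)}
```

View pics/w2.png

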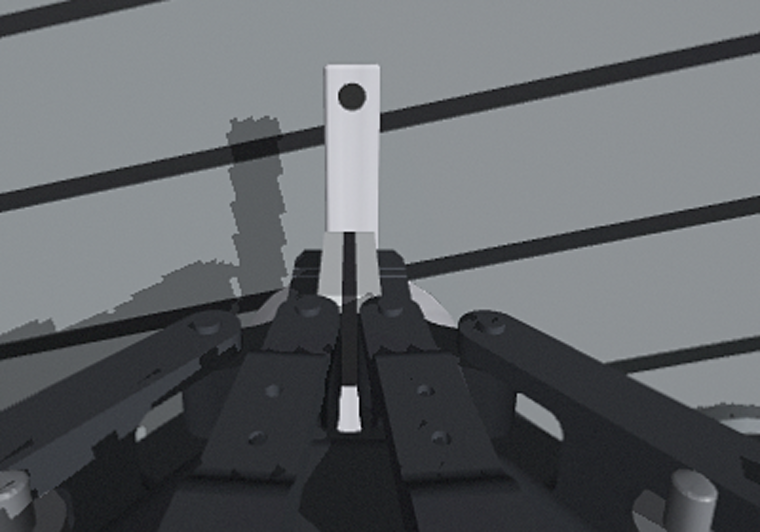

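Run:
```python
from h import *
crop('scene','s3.png',(220,130,180,135),4.2)
```

```text
(no output)
```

View pics/s3.png

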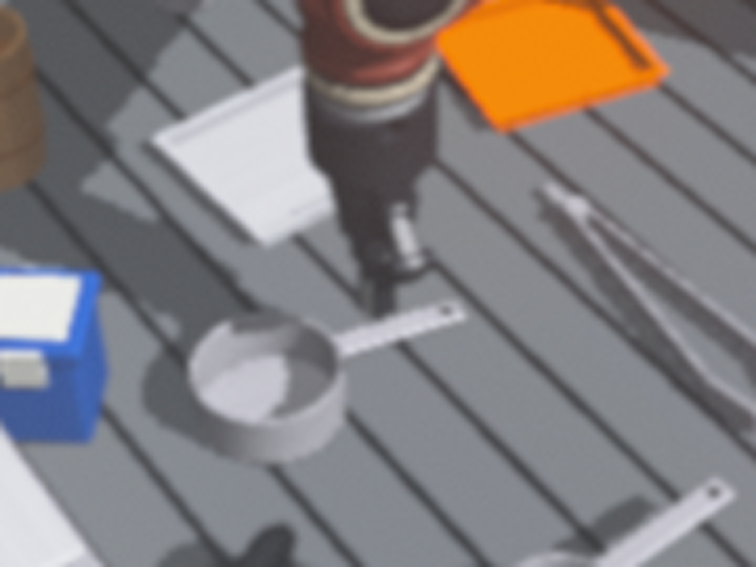

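Run:
```python
from h import *
X=[[614.2,-12,z] for z in(19.4,40,60,80,100)]
print((proj('scene',X)-[220,130])*4.2); print((proj('wrist',X)-[140,120])*1.9)
crop('scene','x.png',(220,130,180,135),4.2)
snap('side','d2.png',(300,150,110,80),7)
print((proj('side',X)-[300,150])*7)
```

```text
[[379.68 351.12]
 [378.42 328.02]
 [377.58 304.5 ]
 [376.32 280.56]
 [375.48 256.2 ]]
[[349.03 207.48]
 [349.03 231.61]
 [349.22 261.25]
 [349.41 299.25]
 [349.6  350.36]]
[[252.7 348.6]
 [254.8 308. ]
 [256.9 267.4]
 [258.3 226.1]
 [260.4 184.1]]
```

View pics/d2.png

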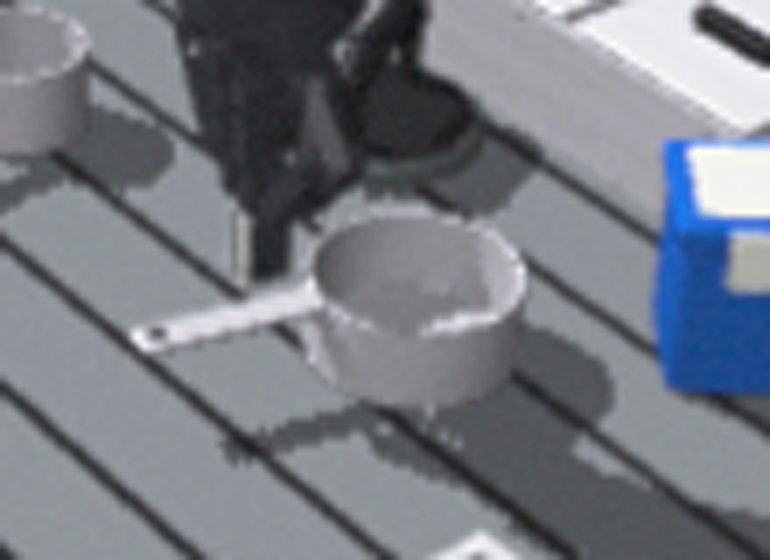

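Run:
```python
from h import *
X=[[266.6,565,z] for z in(194,207,220)]
print(proj('side',X)); print(proj('scene',X))
im=cv2.imread('pics/side0.png')[30:150,100:240]; a=cv2.resize(im,None,fx=3.5,fy=3.5)
im=cv2.imread('pics/scene0.png')[180:300,720:800]; b=cv2.resize(im,None,fx=3.5,fy=3.5)
cv2.imwrite('pics/tip.png',np.hstack([a,b]))
for P,o in((proj('side',X)*1.25,[100,30]),(proj('scene',X)*1.25,[720,180])): print((P-o)*3.5)
```

```text
[[140.5 104.5]
 [139.6 100.7]
 [138.8  96.9]]
[[617.2 248. ]
 [619.9 243.7]
 [622.6 239.3]]
[[264.6875 352.1875]
 [260.75   335.5625]
 [257.25   318.9375]]
[[180.25   455.    ]
 [192.0625 436.1875]
 [203.875  416.9375]]
```

View pics/tip.png

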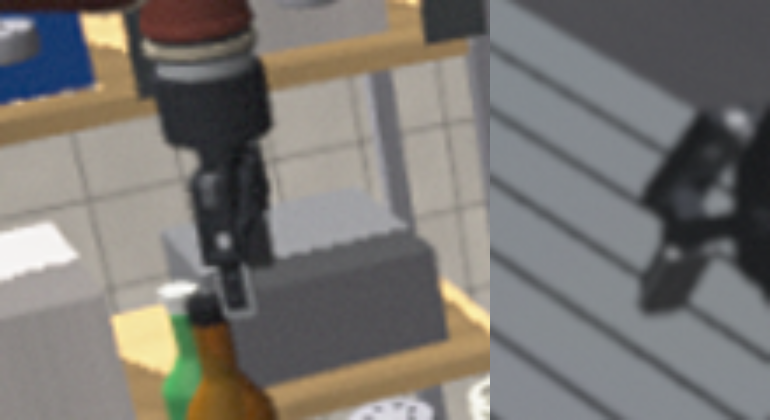

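The fingers shut above the handle: both views show the handle unobstructed. The fingertips sit about 20 mm higher than the reported TCP, so I'll open and go 20 mm lower.

servo_tool:
  motion: [6, 0, 0, 0, 0, 6, 0, 0, 0, 0, 6, 0, 0, 0, 0, 6, 0, 0, 0.7, 0, 6, 0, 0, 1.4, 0, 6, 0, 0, 1.9, 0, 6, 0, 0, 1.9, 0]
  newtons: 80

```text
time: 4.47
tool_pos: [613.5, -11.8, -0.5]
ee_rot: [0.106, 0.994, 0.0, -0.001]
wrist_force: [-0.1, -0.8, 0.9]
gripper_width: 60.0
grip_force: 0.0
```

servo_tool:
  motion: [0, 0, 0, 0, 0, 0, 0, 0, 0, 0, 0, 0, 0, 0, 0, 0, 0, 0, 0, 0, 0, 0, 0, 0, 0, 0, 0, 0, 0, 0]
  newtons: 80

```text
time: 5.22
tool_pos: [614.4, -11.9, 0.9]
ee_rot: [0.106, 0.994, 0.0, 0.0]
wrist_force: [-3.0, 1.8, 5.3]
gripper_width: 11.0
grip_force: 78.7
```

servo_tool:
  motion: [0, 0, 0, -0.5, 0, 0, 0, 0, -1, 0, 0, 0, 0, -2, 0, 0, 0, 0, -3, 0, 0, 0, 0, -4, 0, 0, 0, 0, -5, 0, 0, 0, 0, -5, 0]
  newtons: 80

```text
time: 6.1
tool_pos: [615.3, -12.1, 52.1]
ee_rot: [0.106, 0.994, -0.0, 0.001]
wrist_force: [0.0, 0.1, -1.5]
gripper_width: 10.9
grip_force: 78.3
```

Run:
```python
from h import *
snap('wrist','w4.png'); snap('side','d4.png'); st()
a=cv2.imread('pics/w4.png')[160:400,180:460]; b=cv2.imread('pics/d4.png')[120:240,280:420]
cv2.imwrite('pics/m4.png',np.hstack([cv2.resize(a,(420,360)),cv2.resize(b,(378,360))]))
```

```text
{'time': np.float64(6.2), 'q': array([-0.141,  0.155,  1.753,  0.   ,  1.233, -1.498]), 'tool_pos': array([614.176, -11.928,  50.528]), 'ee_rot': array([ 0.106,  0.994,  0.   , -0.   ]), 'wrist_force': array([-0.138, -0.492, -1.2  ]), 'gripper_width': np.float64(11.054), 'grip_force': np.float64(78.295)}
```

View pics/m4.png

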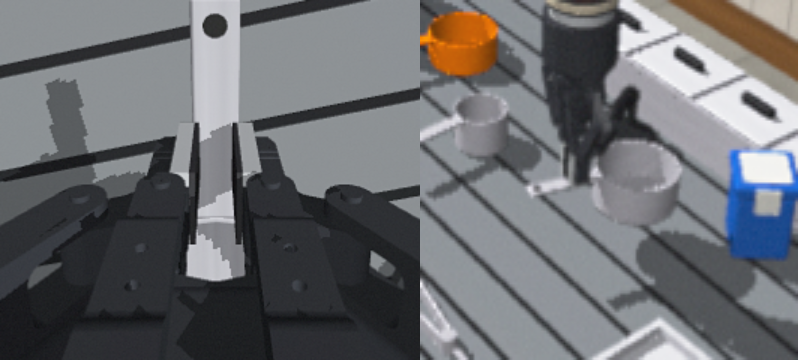

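Cup_1 is held level (the width reads 11 on the 16 mm handle). Next I'll work out the carry to the tray.

Run:
```python
from h import *
go(*org((553,-219),2.8),95,2.8)
```

```text
at [614.2 -11.9  50.5] phi 2.929 -> shift cm [  9.04 -20.57  -4.45] turn 0.129
```

servo_tool:
  motion: [0, 0, 0, -2, 0, 0, 0.6, -1.5, -4, 0, 0, 1.8, -4, -4.4, 0.03, 0, 3.2, -7.2, -4.4, 0.06, 0, 4.6, -10.4, -4.4, 0.09, 0, 6, -13.6, -4.4, 0.11, 0, 7.4, -16.8, -4.4, 0.13, 0, 8.4, -19.2, -4.4, 0.13, 0, 9, -20.6, -4.4, 0.13, 0, 9, -20.6, -4.4, 0.13, 0, 9, -20.6, -4.4, 0.13]

```text
time: 7.58
tool_pos: [483.3, -193.8, 94.8]
ee_rot: [0.17, 0.985, 0.0, 0.0]
wrist_force: [0.1, -0.3, -1.8]
gripper_width: 11.3
grip_force: 78.4
```

Run:
```python
from h import *
snap('wrist','w5.png'); go(*org((553,-219),2.8),4,2.8)
X=[(553,-219)]
M=[[553+dx*65,-219+dy*62.5,14] for dx in(-1,1) for dy in(-1,1)]
c=Ro.from_euler('z',.07).as_matrix()
print(proj('wrist',[c@(np.array(m)-[553,-219,0])+[553,-219,0] for m in M])*1.25)
cv2.imwrite('pics/w5.png',cv2.resize(cv2.imread('pics/w5.png'),None,fx=1.25,fy=1.25))
```

```text
at [ 483.3 -193.7   94.7] phi 2.8 -> shift cm [ 0.08 -0.06  9.07] turn -0.0
[[292.625 297.625]
 [447.375 232.25 ]
 [366.5   430.   ]
 [507.875 377.75 ]]
```

View pics/w5.png

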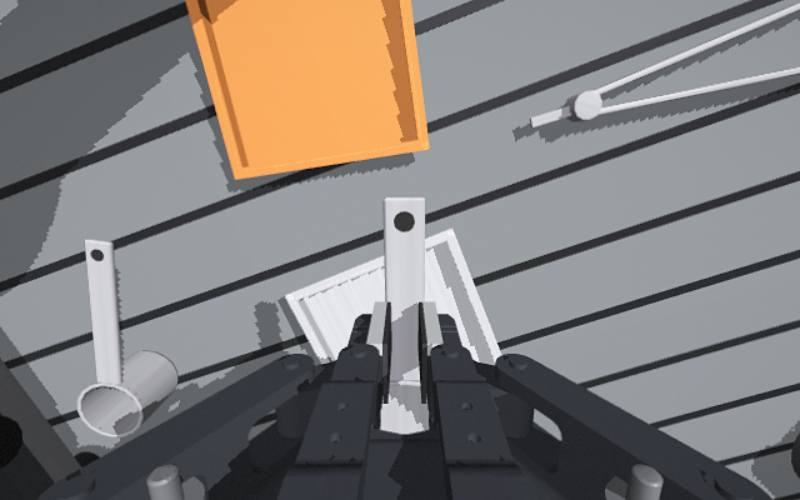

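servo_tool:
  motion: [0, 0.1, 0, 3, 0, 0, 0.1, 0, 6, 0, 0, 0.1, 0, 7.8, 0, 0, 0.1, 0, 8.6, 0, 0, 0.1, 0, 9.1, 0, 0, 0.1, 0, 9.15, 0, 0, 0.1, 0, 9.15, 0]

```text
time: 8.5
tool_pos: [482.7, -194.4, 4.0]
ee_rot: [0.171, 0.985, -0.0, 0.001]
wrist_force: [1.2, 1.0, -1.0]
gripper_width: 11.0
grip_force: 78.8
```

servo_tool:
  motion: [1.5, 0, 0, 0, 0, 2, 0, 0, 0, 0, 3, 0, 0, 0, 0, 5, 0, 0, 0, 0, 6, 0, 0, 0, 0, 6, 0, 0, 0, 0, 6, 0, 0, -3, 0, 6, 0, 0, -8, 0, 8.5, 0, 0, -13, 0, 8.5, 0, 0, -15, 0, 8.5, 0, 0, -15, 0]

```text
time: 9.88
tool_pos: [482.7, -194.4, 154.3]
ee_rot: [0.171, 0.985, -0.001, 0.001]
wrist_force: [-0.3, 0.1, -0.4]
gripper_width: 85.2
grip_force: 0.0
```

Run:
```python
from h import *
W=lambda p:(np.array(p)+.5)/1.25-.5
P,Q=ray('wrist',W((111,409)),47)[:2],ray('wrist',W((98,241)),47)[:2]; v=Q-P; print('cup3',P,Q,np.hypot(*v),np.arctan2(v[1],v[0]))
snap('wrist','w6.png',None,1.25); st()
c=(650.4,208); f=-3.12; go(*org(c,f),140,f)
```

```text
cup3 [ 517.6 -427.9] [ 407.7 -369.3] 124.54705937917605 2.651729787261161
{'time': np.float64(9.925), 'q': array([-0.526, -0.174,  1.9  ,  0.   ,  1.415, -1.754]), 'tool_pos': array([ 481.53 , -193.803,  152.166]), 'ee_rot': array([ 0.171,  0.985,  0.   , -0.   ]), 'wrist_force': array([ 0.268, -0.081, -0.613]), 'gripper_width': np.float64(85.023), 'grip_force': np.float64(0.0)}
at [ 481.5 -193.8  152.2] phi 2.799 -> shift cm [ 4.61 40.85  1.23] turn -0.364
```

View pics/w6.png

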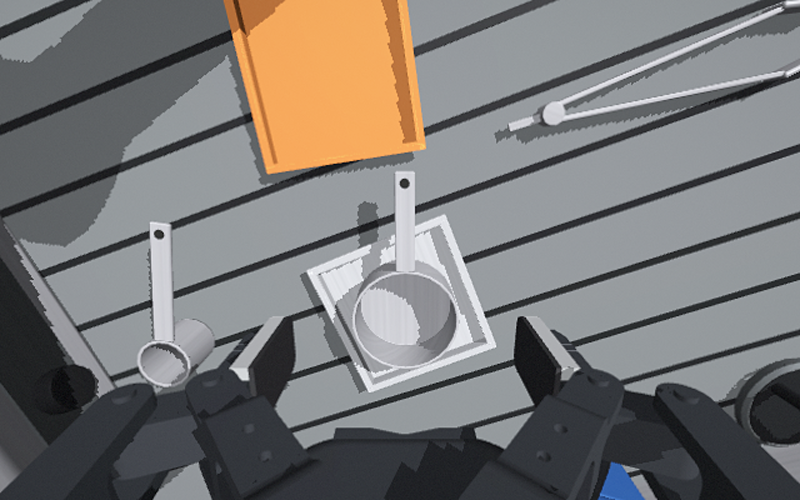

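Cup_1 stands centred in the tray (rim (406,320), hole (404,183), tray corners (305,275) to (495,346)). The handle-end hole makes a good fiducial, so I'll write a small detector for it to save views.

```bash
cat >> h.py <<'E'
def hole(n,uv,r=40):
    """round dark handle hole near uv (raw pixels) in the saved picture: returns sub-pixel centre"""
    g=cv2.cvtColor(np.load(''+n+'.npz')['img'],cv2.COLOR_BGR2GRAY); x0,y0=int(max(uv[0]-r,0)),int(max(uv[1]-r,0))
    w=g[y0:y0+2*r,x0:x0+2*r]; k,l,s,c=cv2.connectedComponentsWithStats((w<95).astype(np.uint8)); out=[]
    for i in range(1,k):
        x,y,a,b,A=s[i]
        if 20<A<260 and .6<a/b<1.6 and A>.6*a*b:
            ring=w[max(y-3,0):y+b+3,max(x-3,0):x+a+3]
            out.append((np.percentile(ring,75),*(c[i]+[x0,y0]),A))
    return sorted(out)[::-1][:3]
def handle(n,uv,h,L=(12,60),dirpx=(0,1)):
    """hole and far point on handle midline (going in dirpx) -> world at height h"""
    H=np.array(hole(n,uv)[0][1:3]); g=cv2.cvtColor(np.load(''+n+'.npz')['img'],cv2.COLOR_BGR2GRAY).astype(np.float32)
    d=np.array(dirpx,float); d/=np.hypot(*d); m=[]
    for _ in range(3):
        q=np.array([-d[1],d[0]]); pts=[]
        for s in range(L[0],L[1],2):
            o=np.arange(-16,16.1,.25); P=(H+s*d)[:,None]+q[:,None]*o
            v=cv2.remap(g,P[0][None].astype(np.float32),P[1][None].astype(np.float32),1)[0]
            gr=np.gradient(cv2.GaussianBlur(v[None],(9,1),2)[0]); c=len(o)//2
            a=np.argmax(gr[:c]);b=c+np.argmin(gr[c:]); pts.append(H+s*d+q*(o[a]+o[b])/2)
        pts=np.array(pts); vx,vy,x,y=cv2.fitLine(pts.astype(np.float32),cv2.DIST_HUBER,0,.01,.01).ravel()
        nd=np.array([vx,vy]); d=nd*np.sign(nd@d)
    A=ray(n,H,h)[:2]; B=ray(n,H+d*L[1],h)[:2]; v=A-B; return A,np.arctan2(v[1],v[0]),H
E
python3 - <<'E'
from h import *
W=lambda p:(np.array(p)+.5)/1.25-.5
print(hole('wrist',W((404.5,183.5))),hole('wrist',W((159,235))))
A,f,H=handle('wrist',W((404.5,183.5)),42.5); c=ray('wrist',W((406,320)),42.5)[:2]; t=ray('wrist',W((404.5,172)),42.5)[:2]
print(A,f,H,c,np.hypot(*(A-c)),np.hypot(*(t-A)),org(A,f,-118))
A,f,H=handle('wrist',W((159,235)),47); c=ray('wrist',W((164.5,362)),47)[:2]; print(A,f,c,np.hypot(*(A-c)),org(A,f,-118))
d=np.load('wrist.npz'); im5=cv2.resize(cv2.imread('pics/w5.png'),(640,400)); np.savez('w5.npz',**{**{k:d[k] for k in d},'img':im5}); print('held1',hole('w5',W((404,222))))
c=(650.4,208); f=-3.12; go(*org(c,f),140,f)
E
```

```text
[(np.float64(214.0), np.float64(323.07142857142856), np.float64(146.1904761904762), np.int32(42))] [(np.float64(211.0), np.float64(126.75), np.float64(187.02272727272728), np.int32(44))]
[ 442.8 -180.5] 2.8619225066350418 [323.07142857 146.19047619] [ 552.2 -217.8] 115.58395217330133 8.20792300158818 (np.float64(556.2152920478626), np.float64(-213.07255792378058))
[ 415.1 -374.8] 2.650905866354846 [ 517.1 -427.8] 114.94781424629178 (np.float64(519.1771128220312), np.float64(-430.40534674498673))
held1 [(np.float64(211.75), np.float64(322.86842105263156), np.float64(176.87894736842105), np.int32(190))]
at [ 481.5 -193.8  152.2] phi 2.799 -> shift cm [ 4.61 40.85  1.23] turn -0.364
```

servo_tool:
  motion: [8.5, 4.61, 40.85, 1.2, -0.364, 8.5, 4.61, 40.85, 1.2, -0.364, 8.5, 4.61, 40.85, 1.2, -0.364, 8.5, 4.61, 40.85, 1.2, -0.364, 8.5, 4.61, 40.85, 1.2, -0.364, 8.5, 4.61, 40.85, 1.2, -0.364, 8.5, 4.61, 40.85, 1.2, -0.364, 8.5, 4.61, 40.85, 1.2, -0.364, 8.5, 4.61, 40.85, 1.2, -0.364, 8.5, 4.61, 40.85, 1.2, -0.364]

```text
time: 11.18
tool_pos: [575.2, 204.9, 140.0]
ee_rot: [-0.01, 1.0, -0.0, -0.001]
wrist_force: [-0.5, 0.1, 0.9]
gripper_width: 85.2
grip_force: 0.0
```

Run:
```python
from h import *
snap('wrist','w7.png',None,1.25); s=st()
c=np.array((650.4,208.)); f=-3.12
p=proj('wrist',[*org(c,f,117),43.5])[0]; print(p,hole('wrist',p,50))
A,f2,H=handle('wrist',hole('wrist',p,50)[0][1:3],43.5); print(A,f2,H)
for f in (f2,-3.12,-3.14):
    print(org(A,f,-116)); go(*org(A,f,-42),3.5,f)
```

```text
{'time': np.float64(11.225), 'q': array([ 0.221,  0.058,  1.698, -0.   ,  1.386, -1.37 ]), 'tool_pos': array([575.428, 204.97 , 140.468]), 'ee_rot': array([-0.01,  1.  , -0.  , -0.  ]), 'wrist_force': array([ 0.97 , -0.287, -0.605]), 'gripper_width': np.float64(84.92), 'grip_force': np.float64(0.0)}
[325.7 148.9] [(np.float64(231.0), np.float64(326.0681818181818), np.float64(153.04545454545456), np.int32(44))]
[537.2 205.9] -3.061762667877556 [326.06818182 153.04545455]
(np.float64(652.8305723101905), np.float64(215.15044578481525))
at [575.4 205.  140.5] phi -3.122 -> shift cm [-0.38  0.43 13.7 ] turn -0.06
(np.float64(653.1729589746997), np.float64(208.40455318422713))
at [575.4 205.  140.5] phi -3.122 -> shift cm [-0.39  0.18 13.7 ] turn -0.002
(np.float64(653.1998528803946), np.float64(206.08474773831247))
at [575.4 205.  140.5] phi -3.122 -> shift cm [-0.39  0.1  13.7 ] turn 0.018
```

servo_tool:
  motion: [6, -0.4, 0.2, 4, 0, 6, -0.4, 0.2, 8, 0, 6, -0.4, 0.2, 11.5, 0, 6, -0.4, 0.2, 13.6, 0, 6, -0.4, 0.2, 13.65, 0, 6, -0.4, 0.2, 13.65, 0, 0, -0.4, 0.2, 13.65, 0, 0, -0.4, 0.2, 13.65, 0, 0, -0.4, 0.2, 13.65, 0, 0, -0.4, 0.2, 13.65, 0, 0, -0.4, 0.2, 13.65, 0, 0, -0.4, 0.2, 13.65, 0, 0, -0.4, 0.2, 13.65, 0]
  newtons: 80

```text
time: 12.85
tool_pos: [579.7, 208.3, 4.4]
ee_rot: [-0.011, 1.0, -0.0, -0.0]
wrist_force: [0.1, -0.7, 0.9]
gripper_width: -0.3
grip_force: 0.0
```

servo_tool:
  motion: [0, 0, 0, -0.5, 0, 0, 0, 0, -2, 0, 0, 0, 0, -4, 0, 0, 0, 0, -7, 0, 0, 0, 0, -10, 0, 0, 0, 0, -12, 0, 0, 0, 0, -12, 0]

```text
time: 13.72
tool_pos: [581.3, 208.7, 127.7]
ee_rot: [-0.011, 1.0, 0.001, 0.003]
wrist_force: [0.4, -0.2, -1.0]
gripper_width: -0.0
grip_force: 0.0
```

Run:
```python
from h import *
snap('wrist','w8.png',None,1.25); snap('scene','s8.png'); s=st()
print(hole('wrist',(323,177),30))
go(*org((552.5,-218.5),2.8),125,2.8)
```

```text
{'time': np.float64(13.825), 'q': array([ 0.224,  0.083,  1.701,  0.   ,  1.359, -1.368]), 'tool_pos': array([579.25 , 208.276, 123.975]), 'ee_rot': array([-0.011,  1.   , -0.   , -0.   ]), 'wrist_force': array([-0.082, -0.71 , -0.236]), 'gripper_width': np.float64(-0.121), 'grip_force': np.float64(0.0)}
[]
at [579.3 208.3 124. ] phi -3.12 -> shift cm [ 10.59 -39.95  -0.09] turn 0.363
```

Run:
```python
import cv2,numpy as np
a=cv2.imread('pics/w7.png')[100:400,220:600]; b=cv2.imread('pics/w8.png')[100:400,220:600]
c=cv2.imread('pics/s8.png')[190:320,290:440]
m=np.zeros((600,760,3),np.uint8); m[:300,:380]=a; m[:300,380:]=b; m[300:,:346]=cv2.resize(c,(346,300))
d=cv2.resize(cv2.imread('pics/m4.png')[100:360,100:330],(265,300)); m[300:,400:665]=d
cv2.imwrite('pics/m8.png',m)
```

```text
(no output)
```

View pics/m8.png

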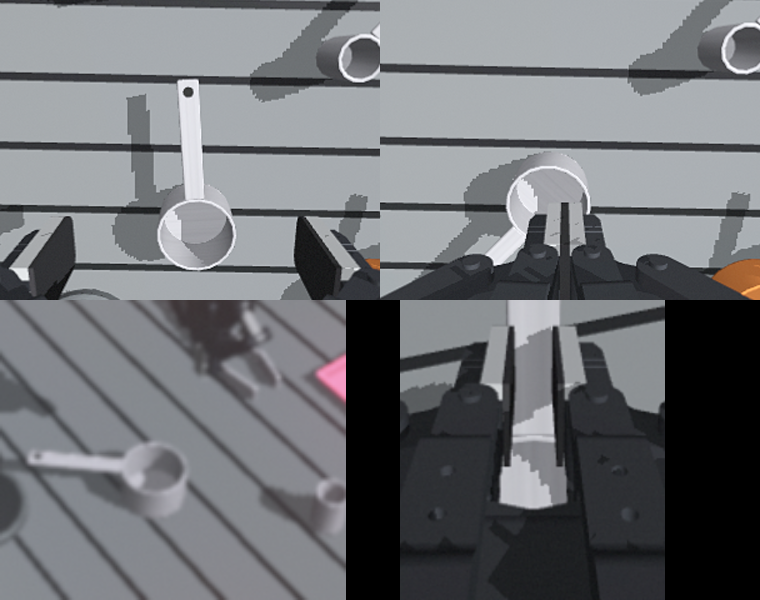

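Cup_2 was flung round but stands upright. Its handle now points away from the robot: in the scene crop (bottom left) the rim is at (155,468) and the tip at (30,459). The fingers probably gripped only with their tips. I'll compute its pose and the real fingertip height from the pictures.

Run:
```python
from h import *
S=lambda p:(290+p[0]/2.307,190+(p[1]-300)/2.307)
P,Q=ray('scene',S((155,467)),43.5)[:2],ray('scene',S((30,458)),43.5)[:2]; v=Q-P; print('scene',P,Q,np.hypot(*v),np.arctan2(v[1],v[0]))
W=lambda p:(np.array(p)+.5)/1.25-.5
print('wrist rim',ray('wrist',W((388,302)),43.5))
d=snap('side','d8.png'); 
p=proj('side',[*Q,43.5])[0]; print(p,hole('side',p,25))
# finger geometry, from picture w2-equivalent: now shut at TCP z
s=env.get_state(); T=s['tool_pos']; M=Ro.from_quat(s['ee_rot']).as_matrix()
for k in(0,10,20,30,40,50): 
    X=T+M@[11,0,-k]; Y=T+M@[0,0,-k]; print(k,proj('wrist',[X])[0]*1.25,proj('side',[Y])[0],proj('scene',[Y])[0])
g=cv2.cvtColor(d['img'],cv2.COLOR_BGR2GRAY); u,v=proj('side',[T])[0].astype(int); print(g[v-30:v+6:2,u-12:u+13:2])
```

```text
scene [626.6 198.9] [721.  116.9] 125.04143313318188 -0.7152188206154557
wrist rim [626.6 196.7  43.5]
[338.2 162.4] []
0 [404.375 258.75 ] [283.6 140.9] [378.2 232.5]
10 [404.5  264.75] [283.5 138. ] [378.5 229.4]
20 [404.5   271.375] [283.4 135. ] [378.8 226.3]
30 [404.625 278.75 ] [283.3 132. ] [379.1 223.2]
40 [404.625 287.125] [283.2 129. ] [379.4 220. ]
50 [404.75  296.625] [283.1 126. ] [379.7 216.8]
[[ 87  62  51  43  49  38  41  36  44  44  44  57  52]
 [ 86  74  49  42  42  39  36  44  44  45  33  44  39]
 [ 62  86  71  56  47  46  40  42  53  40  29  31 139]
 [ 69  52 133  87  42  52  40  55  51  35  42  70 150]
 [ 85  81  51  67  82  49  43  46  27  58  92  98 102]
 [ 86  87  86  59 136 113  46  42  49 143 148 150 142]
 [ 87  86  88  87 115 122  49  40  53  85  83  97 143]
 [ 84  87  88  85 164 136  53  42  48  85 100 130 123]
 [ 87  87  87  84 163 138  52  39  44  94 100 109 114]
 [ 41  84  85  85 146 134  54  41  58  92 103 109 113]
 [ 85  44  69  86  83 122 104  92  88  94 103 110 115]
 [ 86  89  82  98 145 164 164  97  80  94 101 110 114]
 [154 167 165 167 150 115 115 114 150 123 112 117 114]
 [130 114  82  88  81  39 128 110 125 121 123 121 116]
 [ 80  84  81  87  88  87 102 131 115 118 119 117 114]
 [145  97  85  84  88  86  79 111 117 117 120 119 113]
 [137 150 145 103  98  85  86  93 111 120 118 118 116]
 [ 91  95 149 149 148 146 106 102  89  89 106 111 114]]
```

True fingertips are about 33 mm above the reported TCP, so I should grip about 14 mm lower than before. Next is regrasping cup_2 at its new pose, tool x toward the bowl.

Run:
```python
from h import *
f=-0.715; go(*org((626.6,198.5),f),-10,f+np.pi)
```

```text
at [578.8 208.1 123.1] phi -3.12 -> shift cm [-10.35  -6.09  13.29] turn 0.736
```

servo_tool:
  motion: [6, -3, -2, 0, 0.18, 6, -6, -4, 0, 0.36, 6, -9, -5.5, 0, 0.54, 6, -10.35, -6.1, 0, 0.736, 6, -10.35, -6.1, 0, 0.736, 6, -10.35, -6.1, 0, 0.736, 6, -10.35, -6.1, 3, 0.736, 6, -10.35, -6.1, 6, 0.736, 6, -10.35, -6.1, 9, 0.736, 6, -10.35, -6.1, 11, 0.736, 6, -10.35, -6.1, 12.5, 0.736, 6, -10.35, -6.1, 13.3, 0.736, 6, -10.35, -6.1, 13.3, 0.736]
  newtons: 50

```text
time: 15.5
tool_pos: [684.4, 149.6, -8.6]
ee_rot: [0.35, 0.937, -0.0, -0.0]
wrist_force: [-1.1, -0.0, -0.1]
gripper_width: 60.1
grip_force: 0.0
```

servo_tool:
  motion: [3, 0, 0, 0, 0, 2, 0, 0, 0, 0, 1, 0, 0, 0, 0, 0, 0, 0, 0, 0, 0, 0, 0, 0, 0, 0, 0, 0, 0, 0, 0, 0, 0, 0, 0]

```text
time: 16.38
tool_pos: [685.2, 149.4, -7.8]
ee_rot: [0.35, 0.937, 0.0, 0.001]
wrist_force: [0.8, -1.6, 4.5]
gripper_width: 14.2
grip_force: 48.8
```

servo_tool:
  motion: [0, 0, 0, -0.5, 0, 0, 0, 0, -2, 0, 0, 0, 0, -4, 0, 0, 0, 0, -7, 0, 0, 0, 0, -10, 0, 0, 0, 0, -12, 0, 0, 0, 0, -12, 0]

```text
time: 17.25
tool_pos: [686.1, 149.8, 114.8]
ee_rot: [0.35, 0.937, 0.001, 0.002]
wrist_force: [-0.3, -0.4, -2.0]
gripper_width: 14.2
grip_force: 48.7
```

Run:
```python
from h import *
st(); go(481.8,-193.4,112,2.8-np.pi)
```

```text
{'time': np.float64(17.25), 'q': array([ 0.109,  0.282,  1.492,  0.   ,  1.363, -0.747]), 'tool_pos': array([686.089, 149.826, 114.773]), 'ee_rot': array([0.35 , 0.937, 0.001, 0.002]), 'wrist_force': array([-0.293, -0.425, -2.043]), 'gripper_width': np.float64(14.213), 'grip_force': np.float64(48.747)}
at [686.1 149.8 114.8] phi 2.427 -> shift cm [ -7.07 -39.31   0.15] turn 2.768
```

servo_tool:
  motion: [0, -0.2, -1, 0, 0.1, 0, -0.5, -3, 0, 0.25, 0, -0.9, -5, 0, 0.4, 0, -1.3, -7.2, 0, 0.56, 0, -1.7, -9.5, 0, 0.72, 0, -2.1, -11.8, 0, 0.88, 0, -2.5, -14, 0, 1.04, 0, -2.9, -16.4, 0, 1.2, 0, -3.4, -18.8, 0, 1.36, 0, -3.8, -21.2, 0, 1.52, 0, -4.2, -23.6, 0, 1.68, 0, -4.7, -26, 0, 1.84, 0, -5.1, -28.4, 0, 2, 0, -5.5, -30.8, 0, 2.16, 0, -6, -33.2, 0, 2.32, 0, -6.4, -35.6, 0, 2.48, 0, -6.7, -37.6, 0, 2.62, 0, -7, -39, 0, 2.73, 0, -7.1, -39.3, 0, 2.77, 0, -7.1, -39.3, 0, 2.77]

```text
time: 19.75
tool_pos: [480.0, -193.3, 110.6]
ee_rot: [0.985, -0.17, -0.001, -0.0]
wrist_force: [-0.9, 0.2, -1.5]
gripper_width: 14.1
grip_force: 48.8
```

Run:
```python
from h import *
snap('wrist','w9.png',None,1.25); snap('scene','s9.png'); snap('side','d9.png'); st(); go(481.8,-193.4,-2,2.8-np.pi)
f=2.8;c=np.array([552.5,-218.5]);
for n in('scene','side','wrist'):print(n,proj(n,[[*c,42.5],[*org(c,f,117),42.5],[*c,155],[*org(c,f,117),155]]))
a=cv2.imread('pics/w9.png')[200:500,150:650]
p=proj('scene',[*c,100])[0].astype(int); b=snap('scene','s9.png')['img'][p[1]-65:p[1]+65,max(p[0]-75,0):p[0]+75]
p2=proj('side',[*c,100])[0].astype(int); e=snap('side','d9.png')['img'][p2[1]-65:p2[1]+65,p2[0]-75:p2[0]+75]
print(p,p2)
m=np.zeros((600,780,3),np.uint8); m[:264,:440]=cv2.resize(a,(440,264)); m[264:,:388]=cv2.resize(b,(388,336)); m[264:,390:778]=cv2.resize(e,(388,336)); cv2.imwrite('pics/m9.png',m)
```

```text
{'time': np.float64(19.9), 'q': array([-0.526, -0.139,  1.94 ,  0.   ,  1.341,  1.386]), 'tool_pos': array([ 480.564, -193.19 ,  111.23 ]), 'ee_rot': array([ 0.985, -0.17 , -0.   , -0.   ]), 'wrist_force': array([-0.114, -0.513, -0.509]), 'gripper_width': np.float64(14.048), 'grip_force': np.float64(48.782)}
at [ 480.6 -193.2  111.2] phi -0.342 -> shift cm [ 0.13 -0.02 11.32] turn -0.0
scene [[287.6 156.8]
 [327.  149.5]
 [285.  124.5]
 [326.6 117.4]]
side [[367.7 240.9]
 [322.6 249.5]
 [371.5 204.6]
 [323.6 212.7]]
wrist [[322.8 112.1]
 [322.9 247.9]
 [321.9 107.1]
 [322.4 335.3]]
[286 140] [369 222]
```

servo_tool:
  motion: [0, 0.1, 0, 3, 0, 0, 0.1, 0, 6, 0, 0, 0.1, 0, 7.5, 0, 0, 0.1, 0, 8.5, 0, 0, 0.1, 0, 9.5, 0, 0, 0.1, 0, 10.3, 0, 0, 0.1, 0, 10.8, 0, 0, 0.1, 0, 11.1, 0, 0, 0.1, 0, 11.3, 0, 0, 0.1, 0, 11.3, 0]

```text
time: 21.25
tool_pos: [482.2, -194.4, 1.5]
ee_rot: [0.985, -0.171, 0.0, -0.0]
wrist_force: [-8.4, 3.7, 16.5]
gripper_width: 14.1
grip_force: 56.9
```

servo_tool:
  motion: [0, 0, 0, -0.15, 0, 0, 0, 0, -0.25, 0, 0, 0, 0, -0.25, 0]

```text
time: 21.62
tool_pos: [482.2, -194.4, 1.8]
ee_rot: [0.985, -0.171, 0.001, 0.0]
wrist_force: [-0.9, 1.3, 4.3]
gripper_width: 14.0
grip_force: 55.5
```

servo_tool:
  motion: [2, 0, 0, 0, 0, 2.5, 0, 0, 0, 0, 4, 0, 0, 0, 0, 6, 0, 0, 0, 0, 6, 0, 0, 0, 0, 6, 0, 0, -3, 0, 6, 0, 0, -8, 0, 8.5, 0, 0, -13, 0, 8.5, 0, 0, -15, 0, 8.5, 0, 0, -15, 0]

```text
time: 22.88
tool_pos: [482.2, -194.6, 152.3]
ee_rot: [0.985, -0.171, 0.001, 0.001]
wrist_force: [-0.1, -0.9, -0.3]
gripper_width: 84.9
grip_force: 0.0
```

Run:
```python
from h import *
snap('wrist','w10.png',None,1.25); st()
f=2.652; go(*org((517.6,-428),f),150,f)
print(proj('wrist',[[552.5,-218.5,49],[*org((552.5,-218.5),2.8,117),49]]))
```

```text
{'time': np.float64(22.925), 'q': array([-0.527, -0.173,  1.903, -0.   ,  1.412,  1.387]), 'tool_pos': array([ 481.079, -193.945,  150.143]), 'ee_rot': array([ 0.985, -0.171, -0.   , -0.   ]), 'wrist_force': array([-0.005,  0.001, -0.692]), 'gripper_width': np.float64(85.028), 'grip_force': np.float64(0.0)}
at [ 481.1 -193.9  150.1] phi -0.343 -> shift cm [3.900e+00 1.972e+01 1.000e-02] turn -2.995
[[322.2 116.2]
 [322.5 236.3]]
```

servo_tool:
  motion: [8.5, 0.4, 2, 0, -0.18, 8.5, 0.8, 4, 0, -0.36, 8.5, 1.2, 6, 0, -0.54, 8.5, 1.6, 8, 0, -0.72, 8.5, 2, 10, 0, -0.9, 8.5, 2.4, 12, 0, -1.08, 8.5, 2.8, 14, 0, -1.26, 8.5, 3.2, 16, 0, -1.44, 8.5, 3.6, 18, 0, -1.62, 8.5, 3.9, 19.7, 0, -1.8, 8.5, 3.9, 19.7, 0, -1.98, 8.5, 3.9, 19.7, 0, -2.16, 8.5, 3.9, 19.7, 0, -2.34, 8.5, 3.9, 19.7, 0, -2.52, 8.5, 3.9, 19.7, 0, -2.7, 8.5, 3.9, 19.7, 0, -2.88, 8.5, 3.9, 19.7, 0, -2.995, 8.5, 3.9, 19.7, 0, -2.995, 8.5, 3.9, 19.7, 0, -2.995]

```text
time: 25.3
tool_pos: [451.2, -392.0, 149.1]
ee_rot: [0.243, 0.97, 0.001, -0.001]
wrist_force: [-0.0, 0.0, -0.2]
gripper_width: 84.7
grip_force: 0.0
```

Run:
```python
from h import *
snap('wrist','w11.png',None,1.25); st()
c=np.array((517.6,-428)); f=2.652
p=proj('wrist',[*org(c,f,117),47])[0]; print('c3',p,hole('wrist',p,50)); A,f2,H=handle('wrist',p,47); print(A,f2,org(A,f,-116))
c=np.array((552.5,-218.5)); 
p=proj('wrist',[*org(c,2.8,117),49])[0]; print('nest',p,hole('wrist',p,40))
A,f2,H=handle('wrist',p,49); print(A,f2,org(A,2.8,-116))
```

```text
{'time': np.float64(25.35), 'q': array([-0.84 ,  0.022,  1.72 , -0.   ,  1.402, -1.92 ]), 'tool_pos': array([ 451.39 , -392.24 ,  149.624]), 'ee_rot': array([ 0.243,  0.97 ,  0.001, -0.001]), 'wrist_force': array([ 0.935, -0.493,  0.421]), 'gripper_width': np.float64(85.387), 'grip_force': np.float64(0.0)}
c3 [322.3 148.6] [(np.float64(230.0), np.float64(321.07142857142856), np.float64(150.1904761904762), np.int32(42))]
[ 415.1 -374.7] 2.650429055303532 (np.float64(517.4728412074518), np.float64(-429.25090634548485))
nest [536.2  69.7] [(np.float64(227.0), np.float64(535.375), np.float64(72.03571428571428), np.int32(56)), (np.float64(182.75), np.float64(517.6103896103896), np.float64(34.12987012987013), np.int32(77))]
[ 443.7 -180.5] 2.8148608203441348 (np.float64(552.9977915175643), np.float64(-219.35862541808498))
```

Run:
```python
from h import *
go(*org((415.1,-374.7),2.651,-42),-9,2.651)
```

```text
at [ 451.4 -392.2  149.6] phi 2.651 -> shift cm [-0.2  -0.17 15.86] turn -0.0
```

servo_tool:
  motion: [6, -0.2, -0.2, 4, 0, 6, -0.2, -0.2, 8, 0, 6, -0.2, -0.2, 11, 0, 6, -0.2, -0.2, 13.5, 0, 6, -0.2, -0.2, 15, 0, 6, -0.2, -0.2, 15.8, 0, 6, -0.2, -0.2, 15.8, 0, 6, -0.2, -0.2, 15.8, 0]
  newtons: 50

```text
time: 26.35
tool_pos: [453.4, -396.2, -5.8]
ee_rot: [0.242, 0.97, -0.001, 0.001]
wrist_force: [0.7, -1.7, -1.1]
gripper_width: 59.9
grip_force: 0.0
```

servo_tool:
  motion: [3, 0, 0, 0, 0, 2, 0, 0, 0, 0, 1, 0, 0, 0, 0, 0, 0, 0, 0, 0, 0, 0, 0, 0, 0, 0, 0, 0, 0, 0, 0, 0, 0, 0, 0]

```text
time: 27.22
tool_pos: [452.6, -395.5, -6.9]
ee_rot: [0.242, 0.97, -0.0, -0.0]
wrist_force: [-1.8, 0.8, 2.8]
gripper_width: 14.2
grip_force: 48.8
```

servo_tool:
  motion: [0, 0, 0, -0.5, 0, 0, 0, 0, -2, 0, 0, 0, 0, -4, 0, 0, 0, 0, -7, 0, 0, 0, 0, -10, 0, 0, 0, 0, -12, 0, 0, 0, 0, -12, 0, 0, 0, 0, -12, 0]

```text
time: 28.22
tool_pos: [452.2, -394.9, 112.0]
ee_rot: [0.242, 0.97, 0.0, -0.001]
wrist_force: [-0.0, -0.4, -0.8]
gripper_width: 14.4
grip_force: 48.7
```

Run:
```python
from h import *
snap('wrist','w12.png',None,1.25); s=st()
print(hole('wrist',(323,180),45))
T=s['tool_pos']; M=Ro.from_quat(s['ee_rot']).as_matrix()
for z in(45,49,53): print(z,proj('wrist',[T+M@[42,0,-z]]))
go(*org((443.7,-180.5),2.805,-42),112,2.805)
```

```text
{'time': np.float64(28.275), 'q': array([-0.842,  0.06 ,  1.747, -0.   ,  1.337, -1.923]), 'tool_pos': array([ 451.919, -394.628,  111.354]), 'ee_rot': array([ 0.242,  0.97 ,  0.001, -0.001]), 'wrist_force': array([ 0.055, -0.127, -1.197]), 'gripper_width': np.float64(14.343), 'grip_force': np.float64(48.697)}
[(np.float64(163.25), np.float64(323.1544401544402), np.float64(179.52509652509653), np.int32(259))]
45 [[323.  177.4]]
49 [[323.  179.1]]
53 [[323.  180.9]]
at [ 451.9 -394.6  111.4] phi 2.652 -> shift cm [ 6.65 19.15 -0.03] turn -0.153
```

servo_tool:
  motion: [0, 0.4, 1, 0, -0.02, 0, 1, 3, 0, -0.05, 0, 1.8, 5.2, 0, -0.08, 0, 2.7, 7.7, 0, -0.1, 0, 3.6, 10.3, 0, -0.13, 0, 4.5, 13, 0, -0.15, 0, 5.4, 15.6, 0, -0.15, 0, 6.1, 17.8, 0, -0.15, 0, 6.6, 19.1, 0, -0.15, 0, 6.6, 19.1, 0, -0.15, 0, 6.6, 19.1, 0, -0.15]

```text
time: 29.65
tool_pos: [484.3, -196.1, 113.1]
ee_rot: [0.169, 0.986, -0.0, 0.0]
wrist_force: [-0.1, -0.4, -1.0]
gripper_width: 14.1
grip_force: 48.7
```

Run:
```python
from h import *
snap('wrist','w13.png',None,1.25); st(); go(*org((443.7,-180.5),2.805,-43),1.5,2.805)
print(hole('wrist',(323,180),45))
```

```text
{'time': np.float64(29.7), 'q': array([-0.528, -0.13 ,  1.929, -0.   ,  1.342, -1.758]), 'tool_pos': array([ 484.226, -196.369,  113.046]), 'ee_rot': array([ 0.169,  0.986, -0.   ,  0.   ]), 'wrist_force': array([-0.336,  0.167, -1.068]), 'gripper_width': np.float64(14.392), 'grip_force': np.float64(48.741)}
at [ 484.2 -196.4  113. ] phi 2.801 -> shift cm [ 0.05  0.16 11.15] turn -0.004
[(np.float64(220.0), np.float64(324.2258064516129), np.float64(150.17741935483872), np.int32(62)), (np.float64(218.0), np.float64(322.9045643153527), np.float64(179.44398340248964), np.int32(241))]
```

servo_tool:
  motion: [0, 0, 0.1, 3, 0, 0, 0, 0.1, 5.5, 0, 0, 0, 0.1, 7, 0, 0, 0, 0.1, 8, 0, 0, 0, 0.1, 9, 0, 0, 0, 0.1, 9.8, 0, 0, 0, 0.1, 10.4, 0, 0, 0, 0.1, 10.8, 0, 0, 0, 0.1, 10.9, 0, 0, 0, 0.1, 10.9, 0]

```text
time: 30.95
tool_pos: [485.7, -195.5, 7.4]
ee_rot: [0.169, 0.986, -0.0, 0.0]
wrist_force: [-8.2, 3.4, 17.5]
gripper_width: 14.5
grip_force: 57.1
```

servo_tool:
  motion: [0, 0, 0, -0.15, 0, 0, 0, 0, -0.25, 0, 0, 0, 0, -0.25, 0]

```text
time: 31.32
tool_pos: [485.5, -195.3, 7.5]
ee_rot: [0.169, 0.986, -0.0, 0.001]
wrist_force: [-2.1, -0.0, 6.9]
gripper_width: 14.2
grip_force: 55.7
```

Run:
```python
from h import *
st(); snap('wrist','w14.png',None,1.25); print(hole('wrist',(323,180),45))
snap('side','d14.png'); snap('scene','s14.png')
```

```text
{'time': np.float64(31.325), 'q': array([-0.525,  0.006,  1.994,  0.   ,  1.141, -1.756]), 'tool_pos': array([ 485.477, -195.282,    7.504]), 'ee_rot': array([ 0.169,  0.986, -0.   ,  0.001]), 'wrist_force': array([-2.08 , -0.035,  6.934]), 'gripper_width': np.float64(14.227), 'grip_force': np.float64(55.721)}
[(np.float64(217.0), np.float64(322.90871369294604), np.float64(179.38589211618256), np.int32(241))]
```

The contact comes earlier than expected. Before releasing cup_3 I'll use my last view to check that cup_2 is seated.

Run:
```python
from h import *
w=cv2.imread('pics/w11.png')[60:300,580:790]; d=cv2.imread('pics/d14.png'); s=cv2.imread('pics/s14.png'); v=cv2.imread('pics/w10.png')[60:330,270:540]
p=proj('side',[530,-210,50])[0].astype(int); q=proj('scene',[530,-210,50])[0].astype(int); print(p,q)
R=lambda a,w,h:cv2.resize(a,(w,h),interpolation=cv2.INTER_CUBIC)
m=np.zeros((600,800,3),np.uint8)
m[:300,:262]=R(w,262,300); m[:300,270:570]=R(v,300,300)
m[300:,:400]=R(d[p[1]-45:p[1]+45,p[0]-30:p[0]+30][:, :] if 0 else d[p[1]-37:p[1]+38,p[0]-50:p[0]+50],400,300)
m[300:,400:]=R(s[q[1]-37:q[1]+38,q[0]-50:q[0]+50],400,300); cv2.imwrite('pics/m14.png',m)
```

```text
[358 240] [295 153]
```

View pics/m14.png

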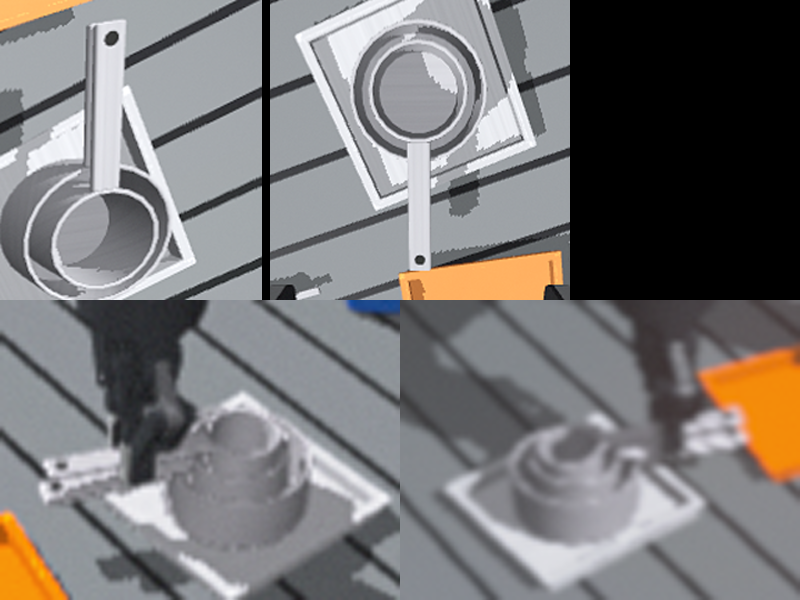

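Cup_2 is properly nested: rims are concentric and its handle lies over cup_1's. Cup_3 is inside and about 7 mm high because the fingertips rest on the handle below, so I'm releasing it.

servo_tool:
  motion: [3, 0, 0, 0, 0, 5, 0, 0, 0, 0, 6, 0, 0, 0, 0, 6, 0, 0, 0, 0, 6, 0, 0, 0, 0, 6, 0, 0, -3, 0, 6, 0, 0, -8, 0, 8.5, 0, 0, -13, 0, 8.5, 0, 0, -14.5, 0, 8.5, 0, 0, -14.5, 0]

```text
time: 32.72
tool_pos: [485.2, -195.2, 152.3]
ee_rot: [0.169, 0.986, -0.0, 0.001]
wrist_force: [-0.0, -1.2, 0.4]
gripper_width: 85.0
grip_force: 0.0
```

Run:
```python
from h import *
snap('wrist','w15.png',None,1.25); st(); snap('side','d15.png'); snap('scene','s15.png')
p=proj('wrist',[443.7,-180.5,55.5])[0]; print(p,hole('wrist',p,40))
for h in(55.5,62.5):
    A,f2,H=handle('wrist',p,h); print(A,f2,H)
# rim circle of cup3
g=cv2.cvtColor(np.load('wrist.npz')['img'],cv2.COLOR_BGR2GRAY)
q=proj('wrist',[553,-219.4,55.5])[0]; x,y=(q-60).astype(int); print(q)
c=cv2.HoughCircles(g[y:y+120,x:x+120],cv2.HOUGH_GRADIENT,1,5,param1=150,param2=18,minRadius=14,maxRadius=45)
if c is not None:
  for u,v,r in c[0][:8]: print(u+x,v+y,r,ray('wrist',(u+x,v+y),55.5))
f=2.45; go(*org((509,324),f),150,f)
```

```text
{'time': np.float64(32.775), 'q': array([-0.525, -0.165,  1.896, -0.   ,  1.412, -1.756]), 'tool_pos': array([ 484.113, -194.643,  150.355]), 'ee_rot': array([ 0.169,  0.986,  0.   , -0.001]), 'wrist_force': array([-1.33 , -0.895, -0.837]), 'gripper_width': np.float64(84.756), 'grip_force': np.float64(0.0)}
[323.4 145.9] [(np.float64(218.0), np.float64(323.9148936170213), np.float64(146.8936170212766), np.int32(47))]
[ 444.7 -180.4] 2.7854875501042495 [323.91489362 146.89361702]
[ 444.1 -180.2] 2.785764387606143 [323.91489362 146.89361702]
[323.2 261.4]
324.5 249.5 42.2 [ 541.  -213.8   55.5]
323.5 243.5 38.9 [ 534.5 -212.5   55.5]
317.5 253.5 34.4 [ 542.8 -221.9   55.5]
326.5 255.5 37.8 [ 547.9 -214.1   55.5]
310.5 254.5 44.4 [ 541.5 -229.    55.5]
307.5 242.5 44.4 [ 528.1 -227.3   55.5]
336.5 246.5 40.0 [ 541.9 -201.3   55.5]
311.5 246.5 40.0 [ 533.6 -225.    55.5]
at [ 483.3 -194.2  148.8] phi 2.802 -> shift cm [2.189e+01 5.229e+01 2.000e-02] turn 0.352
```

servo_tool:
  motion: [8.5, 0, 4, 0, 0, 8.5, 0, 8, 0, 0, 8.5, 0, 11, 0, 0, 8.5, 0, 11, 0, 0, 8.5, 0, 11, 0, 0]

```text
time: 33.5
tool_pos: [520.4, -91.4, 150.0]
ee_rot: [0.169, 0.986, -0.0, -0.001]
wrist_force: [-0.4, -0.1, 0.1]
gripper_width: 85.2
grip_force: 0.0
```

Run:
```python
from h import *
import shutil
shutil.copy('wrist.npz','wa.npz'); 
snap('wrist','w16.png',None,1.25)
p=proj('wrist',[444.5,-180.4,55.5])[0]; h=hole('wrist',p,25); print(p,h)
H=h[0][1:3]
for z in(50,52.5,55.5,58.5,62.5): print(z,ray('wa',(323.915,146.894),z),ray('wrist',H,z))
f=2.45; go(*org((509,324),f),150,f); st()
```

```text
[202.8 148.8] [(np.float64(215.0), np.float64(202.91304347826087), np.float64(148.97826086956522), np.int32(46)), (np.float64(160.0), np.float64(223.3), np.float64(170.3), np.int32(30))]
50 [ 445.2 -180.6   50. ] [ 444.4 -182.6   50. ]
52.5 [ 444.9 -180.5   52.5] [ 444.5 -181.6   52.5]
55.5 [ 444.7 -180.4   55.5] [ 444.6 -180.4   55.5]
58.5 [ 444.4 -180.3   58.5] [ 444.8 -179.1   58.5]
62.5 [ 444.1 -180.2   62.5] [ 444.9 -177.5   62.5]
at [520.5 -91.8 150.4] phi 2.801 -> shift cm [22.02 41.38  0.06] turn 0.351
{'time': np.float64(33.55), 'q': array([-0.315, -0.147,  1.88 , -0.   ,  1.411, -1.545]), 'tool_pos': array([520.536, -91.76 , 150.364]), 'ee_rot': array([ 0.169,  0.986, -0.   , -0.001]), 'wrist_force': array([-0.079, -0.093, -0.101]), 'gripper_width': np.float64(84.802), 'grip_force': np.float64(0.0)}
```

Stereo puts cup_3's handle top at 55.5 mm, so it is fully seated. Now cup_4.

servo_tool:
  motion: [8.5, 22, 41.4, 0, 0.35, 8.5, 22, 41.4, 0, 0.35, 8.5, 22, 41.4, 0, 0.35, 8.5, 22, 41.4, 0, 0.35, 8.5, 22, 41.4, 0, 0.35, 8.5, 22, 41.4, 0, 0.35, 8.5, 22, 41.4, 0, 0.35, 8.5, 22, 41.4, 0, 0.35, 8.5, 22, 41.4, 0, 0.35, 8.5, 22, 41.4, 0, 0.35, 8.5, 22, 41.4, 0, 0.35, 8.5, 22, 41.4, 0, 0.35]

```text
time: 35.05
tool_pos: [452.3, 371.4, 151.6]
ee_rot: [0.339, 0.941, 0.0, 0.0]
wrist_force: [-0.2, 0.1, 1.0]
gripper_width: 85.1
grip_force: 0.0
```

Run:
```python
from h import *
snap('wrist','w17.png',None,1.25); st()
c=np.array((509,324)); f=2.45
p=proj('wrist',[*org(c,f,117),50.5])[0]; print(p,hole('wrist',p,50)); A,f2,H=handle('wrist',hole('wrist',p,50)[0][1:3],50.5); print(A,f2,org(A,f2,-116))
go(*org(A,f2,-43),-4,f2); go(*org(A,2.446,-43),-4,2.446)
```

```text
{'time': np.float64(35.1), 'q': array([ 0.561, -0.011,  1.75 , -0.   ,  1.403, -0.319]), 'tool_pos': array([452.249, 371.569, 151.604]), 'ee_rot': array([0.339, 0.941, 0.   , 0.   ]), 'wrist_force': array([-0.63 , -0.23 ,  0.001]), 'gripper_width': np.float64(85.042), 'grip_force': np.float64(0.0)}
[322.3 146.7] [(np.float64(225.0), np.float64(325.0), np.float64(147.0), np.int32(45))]
[420.7 400.4] 2.4539213975510643 (np.float64(510.3362455249272), np.float64(326.7702268902384))
at [452.2 371.6 151.6] phi 2.45 -> shift cm [-0.03  0.22 15.56] turn -0.004
at [452.2 371.6 151.6] phi 2.45 -> shift cm [-0.03  0.19 15.56] turn 0.004
```

servo_tool:
  motion: [6, 0, 0.2, 4, 0, 6, 0, 0.2, 8, 0, 6, 0, 0.2, 11, 0, 6, 0, 0.2, 13.5, 0, 6, 0, 0.2, 15, 0, 6, 0, 0.2, 15.6, 0, 6, 0, 0.2, 15.6, 0, 6, 0, 0.2, 15.6, 0]
  newtons: 50

```text
time: 36.1
tool_pos: [454.0, 374.5, -3.2]
ee_rot: [0.338, 0.941, 0.001, 0.001]
wrist_force: [0.3, 0.2, 0.1]
gripper_width: 59.9
grip_force: 0.0
```

servo_tool:
  motion: [3, 0, 0, 0, 0, 2, 0, 0, 0, 0, 1, 0, 0, 0, 0, 0, 0, 0, 0, 0, 0, 0, 0, 0, 0, 0, 0, 0, 0, 0, 0, 0, 0, 0, 0]

```text
time: 36.98
tool_pos: [453.1, 374.2, -4.4]
ee_rot: [0.338, 0.941, 0.0, -0.0]
wrist_force: [-1.5, 1.0, 2.5]
gripper_width: 14.4
grip_force: 48.7
```

servo_tool:
  motion: [0, 0, 0, -0.5, 0, 0, 0, 0, -2, 0, 0, 0, 0, -4, 0, 0, 0, 0, -7, 0, 0, 0, 0, -10, 0, 0, 0, 0, -12, 0, 0, 0, 0, -12, 0, 0, 0, 0, -12, 0]

```text
time: 37.98
tool_pos: [452.5, 373.6, 114.4]
ee_rot: [0.338, 0.941, -0.001, -0.001]
wrist_force: [-0.3, 0.1, -0.9]
gripper_width: 14.3
grip_force: 48.7
```

Run:
```python
from h import *
snap('wrist','w18.png',None,1.25); s=st()
print(hole('wrist',(323,180),45))
go(*org((444.65,-180.4),2.80,-43),115,2.80)
```

```text
{'time': np.float64(38.025), 'q': array([ 0.563,  0.026,  1.777, -0.   ,  1.341, -0.318]), 'tool_pos': array([452.191, 373.376, 113.832]), 'ee_rot': array([ 0.338,  0.941, -0.001, -0.001]), 'wrist_force': array([-0.404, -0.434, -1.878]), 'gripper_width': np.float64(14.254), 'grip_force': np.float64(48.727)}
[(np.float64(222.0), np.float64(323.79583333333335), np.float64(183.11666666666667), np.int32(240))]
at [452.2 373.4 113.8] phi 2.452 -> shift cm [-3.870e+01 -4.173e+01 -4.000e-02] turn -0.348
```

servo_tool:
  motion: [0, -1, -1, 0, 0, 0, -2.6, -2.8, 0, -0.02, 0, -4.6, -5, 0, -0.04, 0, -7, -7.5, 0, -0.06, 0, -9.4, -10.1, 0, -0.08, 0, -11.8, -12.7, 0, -0.1, 0, -14.2, -15.3, 0, -0.12, 0, -16.6, -17.9, 0, -0.14, 0, -19, -20.5, 0, -0.17, 0, -21.4, -23.1, 0, -0.2, 0, -23.8, -25.7, 0, -0.22, 0, -26.2, -28.3, 0, -0.24, 0, -28.6, -30.9, 0, -0.27, 0, -31, -33.5, 0, -0.3, 0, -33.4, -36, 0, -0.32, 0, -35.6, -38.4, 0, -0.34, 0, -37.4, -40.3, 0, -0.348, 0, -38.4, -41.4, 0, -0.348, 0, -38.7, -41.7, 0, -0.348, 0, -38.7, -41.7, 0, -0.348]

```text
time: 40.52
tool_pos: [486.0, -193.6, 115.2]
ee_rot: [0.17, 0.985, 0.0, -0.0]
wrist_force: [-1.1, 0.9, -0.3]
gripper_width: 14.6
grip_force: 48.8
```

servo_tool:
  motion: [0, 0, 0, 0, 0, 0, 0, 0, 0, 0]

```text
time: 40.78
tool_pos: [486.3, -193.3, 115.5]
ee_rot: [0.17, 0.986, 0.0, -0.0]
wrist_force: [1.0, 0.0, -0.5]
gripper_width: 14.1
grip_force: 48.8
```

Run:
```python
from h import *
snap('wrist','w19.png',None,1.25); s=st()
T=s['tool_pos']; M=Ro.from_quat(s['ee_rot']).as_matrix()
print([proj('wrist',[T+M@[x,0,-55]])[0] for x in(40,42,44)])
hs=hole('wrist',(323,165),45); print(hs, 'pred nest',proj('wrist',[444.65,-180.4,55.5]))
for h in hs[:2]: print(ray('wrist',h[1:3],55.5), ray('wrist',h[1:3],T[2]+55))
go(*org((444.65,-180.4),2.80,-40.9),10,2.80)
```

```text
{'time': np.float64(40.825), 'q': array([-0.521, -0.13 ,  1.925,  0.   ,  1.347, -1.751]), 'tool_pos': array([ 486.337, -193.404,  115.537]), 'ee_rot': array([0.17 , 0.986, 0.   , 0.   ]), 'wrist_force': array([-0.407,  0.631, -1.61 ]), 'gripper_width': np.float64(14.011), 'grip_force': np.float64(48.76)}
[array([323.3, 187.4]), array([323.3, 182.8]), array([323.3, 178.2])]
[(np.float64(220.0), np.float64(321.125), np.float64(150.734375), np.int32(64)), (np.float64(219.0), np.float64(323.7336065573771), np.float64(183.10655737704917), np.int32(244))] pred nest [[321.1 150.7]]
[ 444.7 -180.4   55.5] [ 433.7 -175.7  170.5]
[ 470.1 -187.2   55.5] [ 447.  -179.2  170.5]
at [ 486.3 -193.4  115.5] phi 2.801 -> shift cm [ 0.27 -0.17 10.55] turn 0.001
```

Run:
```python
from h import *
print(handle('wa',(323.9,146.9),55.5,(10,70))[1], handle('wa',(323.9,146.9),55.5,(10,45))[1])
for L in((16,45),(16,56),(16,66)): print(handle('wrist',(323.7,190),170.5,L)[1:])
print(handle('wrist',(321,145),55.5,(8,18))[1])
```

```text
2.7977695923722585 2.788368238151897
(np.float64(2.8903326660390194), array([321.18604651, 151.97674419]))
(np.float64(2.962848620797716), array([321.18604651, 151.97674419]))
(np.float64(2.8823292478755334), array([321.18604651, 151.97674419]))
1.724503855853375
```

Run:
```python
from h import *
for L in((16,40),(16,50),(16,60)): print(handle('wrist',(323.7,212),170.5,L,(0,1))[1:])
```

```text
(np.float64(2.7970789563568603), array([323.73360656, 183.10655738]))
(np.float64(2.8003459624827047), array([323.73360656, 183.10655738]))
(np.float64(2.798081502489004), array([323.73360656, 183.10655738]))
```

servo_tool:
  motion: [0, 0.2, -0.18, 2, 0, 0, 0.2, -0.18, 4, 0, 0, 0.2, -0.18, 5.5, 0, 0, 0.2, -0.18, 6.3, 0, 0, 0.2, -0.18, 7, 0, 0, 0.2, -0.18, 7.7, 0, 0, 0.2, -0.18, 8, 0, 0, 0.2, -0.18, 8, 0]

```text
time: 41.82
tool_pos: [483.8, -195.0, 35.5]
ee_rot: [0.17, 0.985, 0.0, 0.0]
wrist_force: [0.2, -0.2, -0.9]
gripper_width: 14.2
grip_force: 48.8
```

servo_tool:
  motion: [0, 0, 0, 0.6, 0, 0, 0, 0, 1.2, 0, 0, 0, 0, 1.6, 0, 0, 0, 0, 1.9, 0, 0, 0, 0, 2.05, 0, 0, 0, 0, 2.05, 0]

```text
time: 42.58
tool_pos: [483.3, -194.7, 16.1]
ee_rot: [0.17, 0.985, 0.0, -0.001]
wrist_force: [-6.0, 2.7, 9.6]
gripper_width: 14.1
grip_force: 54.3
```

The foot is well inside cup_3 and the fingertips rest on the lower handle as before. Releasing.

servo_tool:
  motion: [0, 0, 0, -0.15, 0, 0, 0, 0, -0.15, 0, 3, 0, 0, -0.15, 0, 5, 0, 0, -0.15, 0, 6, 0, 0, -0.15, 0, 6, 0, 0, -0.15, 0, 6, 0, 0, -0.15, 0, 6, 0, 0, -3, 0, 6, 0, 0, -8, 0, 8.5, 0, 0, -12, 0, 8.5, 0, 0, -13.5, 0, 8.5, 0, 0, -13.5, 0, 8.5, 0, 0, -13.5, 0]

```text
time: 44.2
tool_pos: [482.6, -194.3, 147.5]
ee_rot: [0.17, 0.985, 0.001, -0.002]
wrist_force: [0.5, -0.2, -0.1]
gripper_width: 85.0
grip_force: 0.0
```

Run:
```python
from h import *
import shutil
d=snap('wrist','w20.png',None,1.25); shutil.copy('wrist.npz','wa.npz'); st()
p=proj('wrist',[444.65,-180.4,62])[0]; print(p,hole('wrist',p,30)); print(handle('wrist',p,62,(10,70)))
```

```text
{'time': np.float64(44.25), 'q': array([-0.526, -0.164,  1.9  , -0.   ,  1.41 , -1.755]), 'tool_pos': array([ 482.495, -194.252,  147.379]), 'ee_rot': array([ 0.17 ,  0.985,  0.001, -0.002]), 'wrist_force': array([-0.096,  0.493,  0.449]), 'gripper_width': np.float64(84.363), 'grip_force': np.float64(0.0)}
[323.7 151.7] [(np.float64(217.0), np.float64(330.7307692307692), np.float64(150.1346153846154), np.int32(52)), (np.float64(167.5), np.float64(347.5333333333333), np.float64(164.08333333333334), np.int32(60))]
(array([ 445.4, -174.1]), np.float64(2.6482781128371755), array([330.73076923, 150.13461538]))
```

servo_tool:
  motion: [8.5, 0, 4, 0, 0, 8.5, 0, 8, 0, 0, 8.5, 0, 11, 0, 0, 8.5, 0, 11, 0, 0, 8.5, 0, 11, 0, 0]

```text
time: 44.88
tool_pos: [519.9, -91.6, 148.7]
ee_rot: [0.17, 0.985, -0.0, -0.001]
wrist_force: [1.1, 0.2, 0.4]
gripper_width: 84.7
grip_force: 0.0
```

Run:
```python
from h import *
snap('wrist','w21.png',None,1.25)
a=hole('wa',proj('wa',[444.65,-180.4,62])[0],30)[0][1:3]; p=proj('wrist',[444.65,-180.4,62])[0]; h=hole('wrist',p,25); print(p,h)
for z in(55.5,59,62,65,69): print(z,ray('wa',a,z),ray('wrist',h[0][1:3],z))
print(handle('wrist',p,62,(10,70))[1])
```

```text
[199.8 150.5] [(np.float64(216.0), np.float64(206.6153846153846), np.float64(148.75), np.int32(52))]
55.5 [ 446.1 -174.2   55.5] [ 445.  -176.7   55.5]
59 [ 445.7 -174.1   59. ] [ 445.1 -175.3   59. ]
62 [ 445.4 -174.1   62. ] [ 445.2 -174.1   62. ]
65 [ 445.1 -174.1   65. ] [ 445.4 -172.9   65. ]
69 [ 444.7 -174.1   69. ] [ 445.5 -171.3   69. ]
2.70533545306385
```

Cup_4's handle top is at 62 mm, which is the exact seated height. Its yaw is off by about 0.05–0.1 rad, within tolerance. The arm is clear, so I'm handing in.

```bash
python3 -c "
from h import *
print(env.close_job())"
```

```text
the job is handed in; nothing more can be done
None
```

The four cups are nested in the bright metal tray in size order and the job is handed in at about 45 s; the hand-in gave no verdict, but cup_3 and cup_4 measured at seated height and cup_4's handle is within about 0.1 rad of the one below.

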